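# Screw the lid onto the roe jar in the cold box

## Robot

A 7-joint arm with a two-finger parallel gripper is mounted at the origin on the work surface. World frame = base frame: x ahead of the robot, y to its left, z up, the work surface at z = 0. Lengths are in m, angles in rad, forces in N, time in s.
With the tool pointing down it reaches from about 0.425 to 1.025 m from the base axis. Payload 9.4 kg.
Tool frame: the origin (TCP) lies between the finger pads; the fingertips stand 25 mm ahead of it and the grasp point (between the pads) lies 6 mm ahead of it; z points along the fingers, y is the direction in which the jaws open and shut (so a half turn about z gives the same grasp; the last joint's range is limited). The gripper opens to 93 mm and grips with 3 to 60 N. Pads are 15 mm wide; open, the fingers measure 128 mm over their backs; the gripper's body (75 mm by 188 mm) begins 65 mm behind the grasp point.
Start: joints at [1.062, 0.599, -0.003, 1.599, 0.002, 0.943, -0.08], TCP at [0.303, -0.658, 0.244] pointing down, gripper open.
Joint ranges: [-2.57, 2.57], [-0.35, 1.97], [-1.29, 1.29], [0.11, 2.56], [-1.05, 4.19], [0.11, 1.86], [-2.63, 2.63]. Speed limits (rad/s): [2.22, 2.22, 3.01, 3.01, 3.14, 3.14, 3.14].

## Interface

Orientations are given as a unit quaternion [x, y, z, w].
In Python, from cell import manip gives the robot as it stands.
- The arm moves only by the shell command python3 -m inch 'ROWS' [OPENING]. ROWS is JSON, a list of rows, each an object of numbers: "tx", "ty", "tz": the shift along the tool's x, y, z scaled (see below); "rx", "ry", "rz": the turn, a rotation vector about the tool's x, y, z scaled (see below). A call has 1 to 5 rows; each row is the pose to reach, as a shift and turn from the pose measured when the call began, along the tool's axes at that moment, turning the shorter way round; what a row does not reach only later rows make up. The controller multiplies each number of a shift by 0.1 m and each number of a turn by 180 degrees. A row lasts 1/12 s, in which the tool goes at most 41.7 mm and 7.16 degrees, less where a joint would pass 70% of its speed; a pose out of reach is approached as far as the arm can. A call with a number of a shift or a turn outside -1 to 1 is refused whole. A call with a gripper value outside its range is refused whole. OPENING is the opening, from 0 (shut) to 1 (fully open), set as the call begins (- or left out, the last holds). The fingers move at their own pace and stop on an object; the grip force is fixed at half the most. Time passes only in rows, so rows that repeat a pose let the fingers close. It gives the time, the measured TCP pose, the force and the opening at its end, in the units of the state.
- manip.observe(): the state, without advancing time (a new reading comes with each control period).
- manip.capture(name): name is "side" or "top"; returns a dict with "img" (400x640x3 uint8, red, green, blue), "fov_y" (degrees; the focal length in pixels is half the picture's height over the tangent of half this angle, whatever the lens; pixels are square), "cx", "cy" (the principal point, pixels), "D" ([k1, k2, p1, p2, k3] as OpenCV has them; the pictures are not rectified), "T" (4x4, takes a point from camera to world coordinates). Camera axes: x right, y down, z forward; pixel columns grow to the right and rows downward; lengths in m; the calibration is good to about 2 mm. A picture is of the moment at which its call begins. There is no depth.
- manip.finish_job(): hands the job in, once; it reports no verdict.
Trained networks look in the newest picture that a camera, given by its name, has taken for a name from the list of things; names that differ only in an ending like _2 or _b are one class to them, and where a whole thing is asked for, a point or a joint stands for the part that bears it (a point fixed in the world has none). Each returns a list of dicts, best first, with "conf" (0 to 1); they miss things now and then, are a little off and sometimes report something else, mostly with a low value. They report only what shows in the picture. A call takes as long as a camera call. They do not tell look-alikes from the thing itself.
- manip.search_frame(camera, target): "at" ([column, row] in pixels, amid what is visible of it).
- manip.place_of(camera, target): "at" ([column, row] in pixels: a listed point, or the origin of a listed thing).
The state is a dict: "time_s": time; "joint_pos": joint angles; "dq": joint speeds; "tau": joint torques, N m; "ee_pos": TCP position; "orientation": TCP orientation; "force": force on the tool from outside, world axes, zero at the start; "ft_torque": the same for the moment, N m; "opening": opening from 0.0 (shut) to 1.0 (fully open).
Only numpy, scipy, OpenCV 4.12 (cv2) and the standard library are available. Lean on these libraries where they do the work, as an engineer would, in place of code of your own. Each camera call takes 0.05 s, during which the arm holds its last target. There are 200 camera calls.

## Task

Slide the clear cover over the open jar of salmon roe in the cold box fully aside, and close the jar with the orange lid from the drying rack; the lid stands there on edge, so it has to be laid flat and taken again across its width. Set it level on the jar, turn it backwards until it drops into the thread, then screw it down fully home and let go. Leave the other two lids in their slots in the rack and the wrapped fish packs where they are.

Things in the scene. Friction and masses are not known exactly. Their poses are not given: they have to be found in the camera images.
- coldbox: stainless open-topped cold box, 250 (x) x 420 (y) x 140 mm high, fixed; walls 10 mm. Origin: centre of its underside; x axis away from the robot, y along its length to the left, z up. Two clear bypass covers lie on top. In one half (y about +120 or -120 mm) the open jar stands fixed, in the other a low steel pan, either way round.
- cover_left (a joint): slide of the cover over the left (+y) half, m: 0 shut, up to 0.155 when slid to the right (box's -y) above the other cover. Stays where left; about 2 N to slide.
- cover_right (a joint): slide of the cover over the right (-y) half, m: 0 shut, up to 0.155 when slid to the left (box's +y) beneath the other cover. Stays where left; about 2 N to slide.
- cover_left_handle (a point): centre of the left cover's white grip bar: a bar 90 mm along the box's x, 12 mm wide along y, 21 mm high, standing on the cover (5 mm clear sheet) near its outer end. Bar top 10.5 mm above this point, cover surface 10.5 mm below it. Moves with the cover.
- cover_right_handle (a point): centre of the right cover's blue grip bar, same sizes as the left one; this cover runs 8 mm lower.
- jar: square glass jar of orange roe, fast in a steel holder 80 mm square, 110 mm tall in all; origin: centre of its underside. Three-start right-handed lug thread (clockwise seen from above screws down): entry gaps every 120 degrees, directions not told, a stop rib behind each. A lid set on the beads reaches a gap within 110 degrees of backward turn; from there it is screwed up to 80 degrees clockwise to a stop.
- jar_rim (a point): centre of the jar's mouth at rim height, 5 mm below the box's wall tops, z up. Neck 48 mm across, 58 mm over the thread beads, whose tops lie 4 mm below the rim. The lid's centre stands about 5 mm above this point while it rides on the beads (clockwise it then runs against the ribs), 3 mm below it once dropped into the gaps, 7.5 mm below it when screwed home.
- lid_center (a point): centre (half-way up) of the loose orange screw lid, 66 mm across, 20 mm high, 30 to 60 g; z axis out of its closed flat top. Hollow below: skirt 2.5 mm thick, 61 mm across inside, three lugs near the open edge; 1.5 mm play all round on the jar's beads. At the start it stands on edge in the rack, top facing the rack's -x (the robot), leaning up to 6 degrees, centre 40 mm above the table.
- rack: fixed wire rack for drying lids, 184 (x) x 90 mm (y). Origin: centre of its underside on the table; x along the row of three slots (at x = -62, 0, +62 mm), in each of which a lid stands on edge, its axis along x. Two rods along x at y = +-20 mm, tops 13 mm up, carry the lids; thin pins 46 mm high at y = +-20 mm stand on both sides of each lid.
- lid_blue_center (a point): centre of another lid in the rack, blue, 76 mm across, 18 mm thick: leave it in its slot.
- lid_white_center (a point): centre of another lid in the rack, white, 56 mm across, 18 mm thick: leave it in its slot.
- board_center (a point): centre of the top face of a white cutting board, 240 (x) x 180 mm (y), 12 mm thick, fixed on the table between rack and cold box: a clear place to lay the lid down.
- pack_a_center (a point): centre of a loose wrapped fish pack (white foam tray 125 x 200 x 23 mm) beyond the board: leave it.
- pack_b_center (a point): the same for another fish pack beyond the cold box: leave it.
There are look-alikes about, which are no part of the job. There is more than one size of the part that bears lid_center; the job needs the largest.

How it is judged:
By the outcome, as a careful person would: the job done as asked, in the order asked, and still so for the second after the job is handed in, with the robot touching nothing.
It also fails if it takes over 72 s, if anything falls off the work surface, if the arm or the gripper's body presses on something with over 40 N, if the wrist force passes 120 N, or if a joint passes its speed limit or range.

## Working session

There is one attempt and no reset: what is moved stays moved. The work goes in short steps, Python scripts to look and compute and a shell command to move; the robot and the scene stay as the last step left them, time stands still between calls to the robot, and variables do not carry over. Pictures are saved under pics/ and viewed, about 8 in all and at most 12, crops included, and the job is handed in when it is done.

```bash
mkdir -p pics; ls
cat > h.py <<'E'
import numpy as np, cv2, json
from cell import manip
from scipy.spatial.transform import Rotation as R
def K(c):
    f=200/np.tan(np.radians(c["fov_y"])/2); return np.array([[f,0,c["cx"]],[0,f,c["cy"]],[0,0,1]])
def ray(c,p):
    u=cv2.undistortPoints(np.array([[p]],float),K(c),np.array(c["D"],float))[0,0]
    T=np.array(c["T"]); d=T[:3,:3]@[u[0],u[1],1]; return T[:3,3],d/np.linalg.norm(d)
def tri(r1,r2):
    (a,d),(b,e)=r1,r2; s=np.linalg.lstsq(np.c_[d,-e],b-a,rcond=None)[0]
    p,q=a+s[0]*d,b+s[1]*e; return (p+q)/2,np.linalg.norm(p-q)*1e3
def atz(r,z): return r[0]+r[1]*(z-r[0][2])/r[1][2]
def proj(c,P):
    T=np.linalg.inv(np.array(c["T"])); rv=cv2.Rodrigues(T[:3,:3])[0]
    return cv2.projectPoints(np.array(P,float).reshape(-1,3),rv,T[:3,3],K(c),np.array(c["D"],float))[0][:,0]
def save(c,n,box=None,s=1):
    im=c["img"][...,::-1]
    if box: im=im[box[1]:box[3],box[0]:box[2]]
    cv2.imwrite("pics/"+n+".png",cv2.resize(im,None,fx=s,fy=s,interpolation=cv2.INTER_CUBIC))
def rows(P,Q=None):
    "shift and turn in tool units from now to world pos P, quat Q"
    o=manip.observe(); r=R.from_quat(o["orientation"]); print("t",(r.inv().apply(np.array(P)-o["ee_pos"])/.1).round(3))
    if Q is not None: print("r",((r.inv()*R.from_quat(Q)).as_rotvec()/np.pi).round(4))
E
cat > a.py <<'E'
from h import *
o=manip.observe(); print(o["time_s"],np.round(o["ee_pos"],4),np.round(o["orientation"],4),o["force"],o["opening"])
C={n:manip.capture(n) for n in("side","top")}
for n in C: print(n,C[n]["fov_y"],C[n]["D"],np.round(C[n]["T"],3).tolist()); save(C[n],n+"0")
for t in "coldbox cover_left_handle cover_right_handle jar jar_rim lid_center rack lid_blue_center lid_white_center board_center pack_a_center pack_b_center".split():
    d={n:manip.place_of(n,t) for n in C}
    for n in C: print(t,n,[(np.round(x["at"]).tolist(),round(x["conf"],2)) for x in d[n][:4]])
    if d["side"] and d["top"]:
        p,e=tri(ray(C["side"],d["side"][0]["at"]),ray(C["top"],d["top"][0]["at"])); print("   ",p.round(4),round(e,1))
print(manip.observe()["time_s"])
E
python3 a.py
```

```text
pics
0.0 [ 0.3032 -0.6581  0.2428] [ 9.768e-01  2.143e-01 -2.000e-04 -7.000e-04] [-0.00024597 -0.03077698 -0.07285607] 0.9978919791999916
side 52.90989609895973 [0.00318409 0.         0.         0.         0.        ] [[0.994, -0.065, 0.092, 0.492], [-0.113, -0.626, 0.771, -0.946], [0.007, -0.777, -0.63, 0.899], [0.0, 0.0, 0.0, 1.0]]
top 55.72928244939804 [-0.06660804  0.          0.          0.          0.        ] [[-0.041, -0.979, 0.202, 0.388], [-0.999, 0.04, -0.007, -0.014], [-0.001, -0.202, -0.979, 1.07], [0.0, 0.0, 0.0, 1.0]]
coldbox side []
coldbox top [([251.0, 220.0], 0.84)]
cover_left_handle side [([298.0, 132.0], 0.65)]
cover_left_handle top [([170.0, 213.0], 0.7)]
    [0.5592 0.3484 0.168 ] 13.4
cover_right_handle side [([298.0, 195.0], 0.72)]
cover_right_handle top [([308.0, 212.0], 0.7)]
    [0.5434 0.0108 0.146 ] 5.3
jar side [([310.0, 310.0], 0.42)]
jar top []
jar_rim side [([281.0, 319.0], 0.64), ([257.0, 314.0], 0.33)]
jar_rim top [([167.0, 214.0], 0.47)]
    [ 0.615   0.7963 -1.3234] 490.1
lid_center side [([323.0, 356.0], 0.92), ([276.0, 352.0], 0.91), ([282.0, 3
[... 272 characters left out ...]
5 -0.0049] 4.1
lid_blue_center side [([306.0, 310.0], 0.61), ([282.0, 319.0], 0.31)]
lid_blue_center top [([434.0, 220.0], 0.77), ([375.0, 146.0], 0.17)]
    [ 0.5308 -0.3312  0.0428] 7.0
lid_white_center side [([257.0, 317.0], 0.66)]
lid_white_center top [([436.0, 264.0], 0.45)]
    [ 0.4078 -0.3277  0.029 ] 3.8
board_center side [([282.0, 266.0], 0.65)]
board_center top [([370.0, 242.0], 0.68)]
    [ 0.4776 -0.1549  0.0176] 4.7
pack_a_center side [([381.0, 272.0], 0.63)]
pack_a_center top [([377.0, 146.0], 0.87)]
    [ 0.7601 -0.1963  0.0056] 3.1
pack_b_center side [([365.0, 200.0], 0.9), ([296.0, 214.0], 0.48)]
pack_b_center top [([271.0, 149.0], 0.92)]
    [0.7689 0.1193 0.014 ] 19.1
1.3
```

View pics/side0.png

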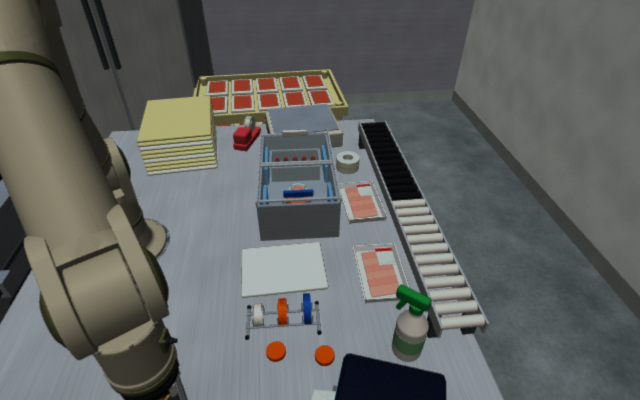

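View pics/top0.png

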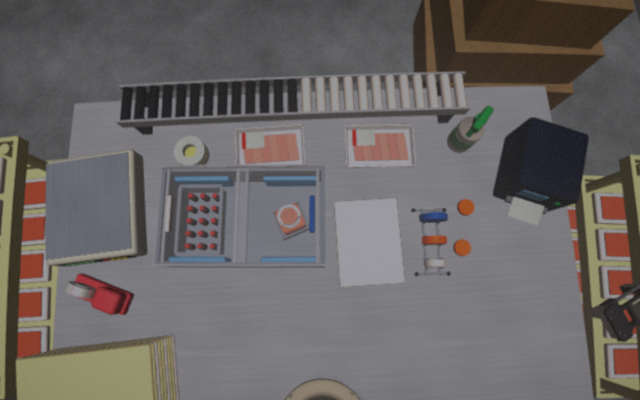

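The top view shows the rack lids: blue (434,216), orange (434,240) and white (434,264). Two flat orange lids lie on the table at (466,207) and (462,247). The jar, around (291,220), is under the blue-handled right cover (bar at 312,213). Lid candidates are the rack orange lid, top (434,240) / side (282,312), and the loose discs, side (276,351) and (324,355). The discs look smaller, so I'll check that in a close crop.

```bash
cat > b.py <<'E'
from h import *
C={n:manip.capture(n) for n in("side","top")}
a=cv2.resize(C["top"]["img"][155:280,150:480],None,fx=2.4,fy=2.4,interpolation=cv2.INTER_CUBIC)
b=cv2.resize(C["side"]["img"][285:370,230:340],None,fx=3.4,fy=3.4,interpolation=cv2.INTER_CUBIC)
d=cv2.resize(C["side"]["img"][130:240,250:350],None,fx=2.6,fy=2.6,interpolation=cv2.INTER_CUBIC)
im=np.zeros((600,800,3),np.uint8); im[:a.shape[0],:a.shape[1]]=a[:, :800]; im[302:302+b.shape[0],:b.shape[1]]=b; im[302:302+d.shape[0],400:400+d.shape[1]]=d
cv2.imwrite("pics/crop.png",im[...,::-1])
def blobs(c,lo,hi,box,mn=15):
    m=cv2.inRange(cv2.cvtColor(c["img"],cv2.COLOR_RGB2HSV),lo,hi); z=np.zeros_like(m); z[box[1]:box[3],box[0]:box[2]]=m[box[1]:box[3],box[0]:box[2]]
    n,l,s,ce=cv2.connectedComponentsWithStats(z); return [(s[i].tolist(),ce[i].round(1).tolist()) for i in range(1,n) if s[i][4]>=mn]
for n,bo,bb in(("top",(400,190,490,290),(300,180,325,245)),("side",(230,280,345,370),(275,180,325,205))):
    print(n,"orange",blobs(C[n],(3,150,90),(18,255,255),bo)); print(n,"blue",blobs(C[n],(105,130,40),(130,255,255),bb))
E
python3 b.py
```

```text
top orange [([458, 200, 16, 15, 181], [465.6, 206.7]), ([423, 236, 23, 8, 147], [434.5, 239.3]), ([455, 240, 15, 15, 188], [462.0, 247.1])]
top blue [([310, 196, 4, 36, 137], [311.5, 213.8])]
side orange [([278, 298, 9, 27, 216], [282.1, 311.1]), ([266, 342, 20, 18, 282], [275.3, 350.5]), ([315, 346, 19, 19, 291], [324.2, 354.7])]
side blue [([283, 189, 30, 8, 183], [297.9, 193.0])]
```

View pics/crop.png

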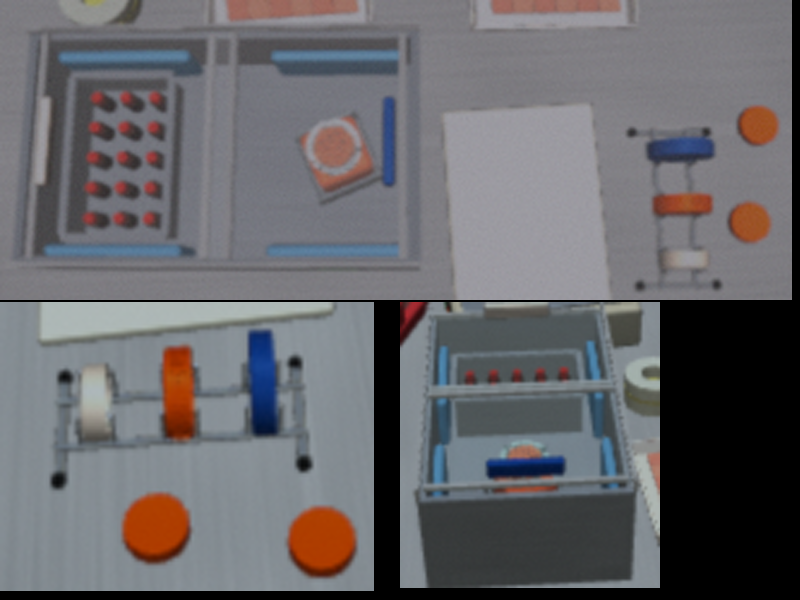

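```bash
cat > c.py <<'E'
from h import *
C={n:manip.capture(n) for n in("side","top")}; S,T=C["side"],C["top"]
t=lambda u,v:(150+u/2.4,155+v/2.4)
for n,s,p in(("bluebar",(297.9,193),(311.5,213.8)),("whitebar",(294.6,133.5),t(43,140)),("lid",(282.1,311.1),(434.5,239.3))):
    q,e=tri(ray(S,s),ray(T,p)); print(n,q.round(4),round(e,1))
A=lambda p,z:atz(ray(T,p),z).round(4)
print("bar ends z.155",A(t(389,98),.155),A(t(388,186),.155),"white",A(t(47,97),.163),A(t(40,184),.163))
print("rack feet",[A(t(*p),.01)[:2] for p in((632,132),(706,131),(640,285),(717,284))])
print("board",[A(t(*p),.012)[:2] for p in((445,112),(591,104))])
print("jar rim",A(t(336,148),.135)[:2],"rim lr",A(t(306,148),.135)[:2],A(t(367,148),.135)[:2])
print("walltop corners",[A(t(*p),.14)[:2] for p in((30,32),(420,28),(14,264),(420,264))])
print("lid top in top view z.073",A((434.5,239.3),.068)[:2],"L/R",A((423,239.5),.06)[:2],A((446,239.5),.06)[:2])
E
python3 c.py
```

```text
bluebar [0.539  0.0033 0.1591] 1.5
whitebar [0.553  0.3567 0.1611] 0.2
lid [ 0.4731 -0.3273  0.0432] 0.0
bar ends z.155 [5.839e-01 3.000e-04 1.550e-01] [0.493  0.0046 0.155 ] white [0.5977 0.3536 0.163 ] [0.5075 0.3573 0.163 ]
rack feet [array([ 0.5619, -0.2847]), array([ 0.5594, -0.3739]), array([ 0.3829, -0.2785]), array([ 0.3797, -0.3685])]
board [array([ 0.5948, -0.0634]), array([ 0.5974, -0.238 ])]
jar rim [0.5372 0.0577] rim lr [0.5384 0.089 ] [0.5359 0.0254]
walltop corners [array([0.6757, 0.3847]), array([ 0.662 , -0.0352]), array([0.429 , 0.3912]), array([ 0.4142, -0.0246])]
lid top in top view z.073 [ 0.471  -0.3198] L/R [ 0.4725 -0.291 ] [ 0.4697 -0.3534]
```

The bigger lid is the one in the rack: it spans 23 px in the top view against 16 px for the discs. The jar is in the right half under the blue-barred cover. I'm heading to the blue bar now.

```bash
M="python3 -m inch"
$M '[{"tx":0.97,"ty":-1.0},{"tx":0.97,"ty":-1.0},{"tx":0.97,"ty":-1.0},{"tx":0.97,"ty":-1.0}]' 0.35
$M '[{"tx":0.97,"ty":-1.0},{"tx":0.97,"ty":-1.0},{"tx":0.97,"ty":-1.0},{"tx":0.97,"ty":-1.0}]'
$M '[{"tx":0.97,"ty":-1.0},{"tx":0.97,"ty":-1.0},{"tx":0.97,"ty":-1.0},{"tx":0.97,"ty":-1.0}]'
$M '[{"tx":0.97,"ty":-1.0},{"tx":0.97,"ty":-1.0},{"tx":0.97,"ty":-1.0},{"tx":0.97,"ty":-1.0}]'
cat > q.py <<'E'
import sys; from h import *
# down orientation with tool x at azimuth deg
def down(az): a=np.radians(az); return R.from_matrix(np.c_[[np.cos(a),np.sin(a),0],[np.sin(a),-np.cos(a),0],[0,0,-1]]).as_quat()
if __name__=="__main__":
    v=list(map(float,sys.argv[1:])); o=manip.observe(); print(round(o["time_s"],2),np.round(o["ee_pos"],4),"F",np.round(o["force"],1),"op",round(o["opening"],3),"q",np.round(o["joint_pos"],2))
    m=R.from_quat(o["orientation"]).as_matrix(); print("x az",np.degrees(np.arctan2(m[1,0],m[0,0])).round(1),"z",m[:,2].round(3))
    if len(v)>2: rows(v[:3],down(v[3]) if len(v)>3 else None)
E
python3 q.py 0.539 0.003 0.2 -2.2
```

```text
1.5 [ 0.3034 -0.6585  0.2436] F [-1.  -0.3 -0.7] op 1.001 q [ 1.06  0.6  -0.    1.6   0.    0.94 -0.08]
x az 24.7 z [-0. -0. -1.]
t [ 4.908 -5.022  0.436]
r [0.     0.     0.1497]invalid input
invalid input
invalid input
invalid input
```

```bash
python3 -m inch '[{"tx":0.97,"ty":-0.99,"tz":0,"rx":0,"ry":0,"rz":0},{"tx":0.97,"ty":-0.99,"tz":0,"rx":0,"ry":0,"rz":0},{"tx":0.97,"ty":-0.99,"tz":0,"rx":0,"ry":0,"rz":0},{"tx":0.97,"ty":-0.99,"tz":0,"rx":0,"ry":0,"rz":0}]' 0.35; python3 q.py
```

```text
time_s: 1.83
ee_pos: [0.3529, -0.5221, 0.2437]
orientation: [0.976, 0.217, 0.001, -0.001]
force: [0.2, 0.0, -0.4]
opening: 0.764
1.83 [ 0.3529 -0.5221  0.2437] F [ 0.2  0.  -0.4] op 0.764 q [ 0.9   0.48 -0.01  1.82  0.01  0.83 -0.25]
x az 25.0 z [ 0.001  0.003 -1.   ]
```

```bash
M="python3 -m inch"
$M '[{"tx":0.98,"ty":-0.99,"tz":0,"rx":0,"ry":0,"rz":0},{"tx":0.98,"ty":-0.99,"tz":0,"rx":0,"ry":0,"rz":0},{"tx":0.98,"ty":-0.99,"tz":0,"rx":0,"ry":0,"rz":0},{"tx":0.98,"ty":-0.99,"tz":0,"rx":0,"ry":0,"rz":0}]' | head -2
$M '[{"tx":0.98,"ty":-0.99,"tz":0,"rx":0,"ry":0,"rz":0},{"tx":0.98,"ty":-0.99,"tz":0,"rx":0,"ry":0,"rz":0},{"tx":0.98,"ty":-0.99,"tz":0,"rx":0,"ry":0,"rz":0},{"tx":0.98,"ty":-0.99,"tz":0,"rx":0,"ry":0,"rz":0}]' | head -2
$M '[{"tx":0.98,"ty":-0.99,"tz":0,"rx":0,"ry":0,"rz":0},{"tx":0.98,"ty":-0.99,"tz":0,"rx":0,"ry":0,"rz":0},{"tx":0.98,"ty":-0.99,"tz":0,"rx":0,"ry":0,"rz":0},{"tx":0.98,"ty":-0.99,"tz":0,"rx":0,"ry":0,"rz":0}]' | head -2
python3 q.py 0.539 0.003 0.2 -2.2
```

```text
time_s: 2.17
ee_pos: [0.4015, -0.3864, 0.2444]
time_s: 2.5
ee_pos: [0.4496, -0.2503, 0.2454]
time_s: 2.83
ee_pos: [0.4971, -0.1138, 0.2467]
2.83 [ 0.4971 -0.1138  0.2467] F [ 0.2  0.5 -0.9] op 0.352 q [ 0.18  0.34 -0.08  2.08  0.03  0.72 -1.04]
x az 25.8 z [ 0.004  0.008 -1.   ]
t [ 0.882 -0.868  0.478]
r [-0.0021 -0.0019  0.1554]
```

```bash
M="python3 -m inch"
$M '[{"tx":0.88,"ty":-0.87,"tz":0.3,"rx":0,"ry":0,"rz":0.155},{"tx":0.88,"ty":-0.87,"tz":0.3,"rx":0,"ry":0,"rz":0.155},{"tx":0.88,"ty":-0.87,"tz":0.3,"rx":0,"ry":0,"rz":0.155},{"tx":0.88,"ty":-0.87,"tz":0.3,"rx":0,"ry":0,"rz":0.155},{"tx":0.88,"ty":-0.87,"tz":0.3,"rx":0,"ry":0,"rz":0.155}]' | head -2
cat > look.py <<'E'
import sys; from h import *
# look.py name sidebox scale topbox scale : side and top crops side by side
n=sys.argv[1]; bs=list(map(int,sys.argv[2].split(","))); s1=float(sys.argv[3]); bt=list(map(int,sys.argv[4].split(","))); s2=float(sys.argv[5])
S,T=manip.capture("side"),manip.capture("top"); ims=[]
for c,b,s in((S,bs,s1),(T,bt,s2)): ims.append(cv2.resize(c["img"][b[1]:b[3],b[0]:b[2],::-1],None,fx=s,fy=s,interpolation=cv2.INTER_CUBIC))
h=max(i.shape[0] for i in ims); im=np.hstack([cv2.copyMakeBorder(i,0,h-i.shape[0],0,4,cv2.BORDER_CONSTANT) for i in ims]); cv2.imwrite(f"pics/{n}.png",im); print(im.shape)
E
python3 q.py 0.539 0.003 0.177 -2.2; python3 look.py bar 240,110,360,250 3.2 220,150,350,290 3
```

```text
time_s: 3.25
ee_pos: [0.5395, 0.0068, 0.2171]
3.25 [0.5395 0.0068 0.2171] F [ 0.3 -0.7 -0.1] op 0.351 q [-0.14  0.41  0.03  2.06 -0.03  0.67 -1.69]
x az -2.1 z [ 0.004  0.008 -1.   ]
t [-0.005  0.041  0.401]
r [-0.0027 -0.0011  0.0007]
(448, 782, 3)
```

View pics/bar.png

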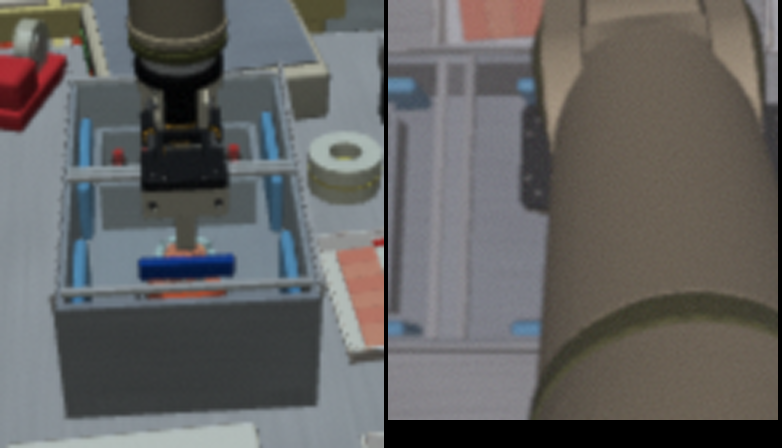

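The side view shows the bar at (298,193) just below the gripper and aligned with it. I'm descending to straddle it, then pushing the cover to the left.

```bash
M="python3 -m inch"
$M '[{"tx":0,"ty":0.05,"tz":0.2,"rx":0,"ry":0,"rz":0},{"tx":0,"ty":0.05,"tz":0.2,"rx":0,"ry":0,"rz":0},{"tx":0,"ty":0.05,"tz":0.3,"rx":0,"ry":0,"rz":0}]' | head -4
$M '[{"tx":0,"ty":0,"tz":0.06,"rx":0,"ry":0,"rz":0},{"tx":0,"ty":0,"tz":0.1,"rx":0,"ry":0,"rz":0},{"tx":0,"ty":0,"tz":0.1,"rx":0,"ry":0,"rz":0}]' | head -4
python3 q.py 0.539 0.003 0.177 -2.2
```

```text
time_s: 3.6
ee_pos: [0.5386, -0.0044, 0.1888]
orientation: [1.0, -0.017, 0.003, -0.003]
force: [0.0, -0.7, -0.1]
time_s: 3.85
ee_pos: [0.5383, -0.005, 0.1783]
orientation: [1.0, -0.017, 0.002, -0.003]
force: [-1.0, 0.8, 0.2]
3.85 [ 0.5383 -0.005   0.1783] F [-1.   0.8  0.2] op 0.347 q [-0.11  0.47  0.03  2.09 -0.03  0.58 -1.66]
x az -2.0 z [ 0.004  0.006 -1.   ]
t [ 0.005 -0.08   0.013]
r [-0.002  -0.0013  0.0013]
```

```bash
M="python3 -m inch"
$M '[{"tx":0,"ty":-0.08,"tz":0,"rx":0,"ry":0,"rz":0},{"tx":0,"ty":-0.08,"tz":0,"rx":0,"ry":0,"rz":0},{"tx":0,"ty":-0.08,"tz":0,"rx":0,"ry":0,"rz":0},{"tx":0,"ty":-0.08,"tz":0,"rx":0,"ry":0,"rz":0},{"tx":0,"ty":-0.08,"tz":0,"rx":0,"ry":0,"rz":0}]' 0
$M '[{"tx":0,"ty":-0.15,"tz":0,"rx":0,"ry":0,"rz":0},{"tx":0,"ty":-0.3,"tz":0,"rx":0,"ry":0,"rz":0},{"tx":0,"ty":-0.45,"tz":0,"rx":0,"ry":0,"rz":0},{"tx":0,"ty":-0.6,"tz":0,"rx":0,"ry":0,"rz":0},{"tx":0,"ty":-0.75,"tz":0,"rx":0,"ry":0,"rz":0}]'
python3 q.py
```

```text
time_s: 4.27
ee_pos: [0.5387, 0.0034, 0.1786]
orientation: [1.0, -0.017, 0.002, -0.003]
force: [-0.5, 1.5, 1.7]
opening: 0.128
time_s: 4.68
ee_pos: [0.5413, 0.0781, 0.1787]
orientation: [1.0, -0.017, 0.002, -0.003]
force: [3.0, -3.0, -8.3]
opening: 0.125
4.68 [0.5413 0.0781 0.1787] F [ 3.  -3.  -8.3] op 0.125 q [-0.27  0.47  0.04  2.08 -0.04  0.59 -1.81]
x az -2.0 z [ 0.005  0.005 -1.   ]
```

```bash
M="python3 -m inch"
$M '[{"tx":0,"ty":-0.15,"tz":0,"rx":0,"ry":0,"rz":0},{"tx":0,"ty":-0.3,"tz":0,"rx":0,"ry":0,"rz":0},{"tx":0,"ty":-0.45,"tz":0,"rx":0,"ry":0,"rz":0},{"tx":0,"ty":-0.6,"tz":0,"rx":0,"ry":0,"rz":0},{"tx":0,"ty":-0.73,"tz":0,"rx":0,"ry":0,"rz":0}]'
$M '[{"tx":0,"ty":-0.06,"tz":0,"rx":0,"ry":0,"rz":0},{"tx":0,"ty":-0.12,"tz":0,"rx":0,"ry":0,"rz":0},{"tx":0,"ty":-0.12,"tz":0,"rx":0,"ry":0,"rz":0}]'
python3 q.py
```

```text
time_s: 5.1
ee_pos: [0.5439, 0.1512, 0.1787]
orientation: [1.0, -0.017, 0.002, -0.002]
force: [2.6, -12.7, -4.9]
opening: 0.128
time_s: 5.35
ee_pos: [0.544, 0.1553, 0.1786]
orientation: [1.0, -0.02, 0.001, 0.003]
force: [1.4, -24.5, 4.5]
opening: 0.124
5.35 [0.544  0.1553 0.1786] F [  1.4 -24.5   4.5] op 0.124 q [-0.42  0.49  0.06  2.03 -0.04  0.62 -1.95]
x az -2.3 z [ 0.002 -0.005 -1.   ]
```

```bash
M="python3 -m inch"
$M '[{"tx":0,"ty":0,"tz":0,"rx":0,"ry":0,"rz":0},{"tx":0,"ty":0,"tz":0,"rx":0,"ry":0,"rz":0},{"tx":0,"ty":0,"tz":0,"rx":0,"ry":0,"rz":0}]' 0.4
$M '[{"tx":0,"ty":0,"tz":-0.3,"rx":0,"ry":0,"rz":0},{"tx":0,"ty":0,"tz":-0.7,"rx":0,"ry":0,"rz":0},{"tx":0,"ty":0,"tz":-0.7,"rx":0,"ry":0,"rz":0}]' 0.92
$M '[{"tx":0,"ty":0.99,"tz":0,"rx":0,"ry":0,"rz":0},{"tx":0,"ty":0.99,"tz":0,"rx":0,"ry":0,"rz":0},{"tx":0,"ty":0.99,"tz":0,"rx":0,"ry":0,"rz":0}]' | head -2
$M '[{"tx":-0.15,"ty":0.99,"tz":0,"rx":0,"ry":0,"rz":0},{"tx":-0.15,"ty":0.99,"tz":0,"rx":0,"ry":0,"rz":0},{"tx":-0.15,"ty":0.99,"tz":0,"rx":0,"ry":0,"rz":0}]' | head -2
$M '[{"tx":-0.15,"ty":0.99,"tz":0,"rx":0,"ry":0,"rz":0},{"tx":-0.15,"ty":0.99,"tz":0,"rx":0,"ry":0,"rz":0},{"tx":-0.15,"ty":0.99,"tz":0,"rx":0,"ry":0,"rz":0}]' | head -2
$M '[{"tx":-0.15,"ty":0.99,"tz":0,"rx":0,"ry":0,"rz":0},{"tx":-0.15,"ty":0.99,"tz":0,"rx":0,"ry":0,"rz":0},{"tx":-0.15,"ty":0.99,"tz":0,"rx":0,"ry":0,"rz":0}]' | head -2
python3 q.py 0.472 -0.3265 0.15 -1.8
```

```text
time_s: 5.6
ee_pos: [0.5439, 0.1527, 0.1786]
orientation: [1.0, -0.02, 0.001, 0.004]
force: [1.3, -19.8, 3.4]
opening: 0.287
time_s: 5.85
ee_pos: [0.5465, 0.155, 0.2546]
orientation: [1.0, -0.02, 0.005, 0.002]
force: [1.1, -0.3, 0.6]
opening: 0.507
time_s: 6.1
ee_pos: [0.5424, 0.0518, 0.256]
time_s: 6.35
ee_pos: [0.5223, -0.0499, 0.2567]
time_s: 6.6
ee_pos: [0.502, -0.1519, 0.2576]
time_s: 6.85
ee_pos: [0.4815, -0.254, 0.2585]
6.85 [ 0.4815 -0.254   0.2585] F [-0.7 -0.2  0. ] op 0.92 q [ 0.28  0.36  0.13  2.02 -0.07  0.75 -1.17]
x az -2.9 z [ 0.015 -0.008 -1.   ]
t [-0.075  0.721  1.09 ]
r [ 0.0025 -0.0048 -0.0062]
```

```bash
M="python3 -m inch"
$M '[{"tx":-0.08,"ty":0.72,"tz":0.4,"rx":0.0025,"ry":-0.005,"rz":-0.006},{"tx":-0.08,"ty":0.72,"tz":0.9,"rx":0.0025,"ry":-0.005,"rz":-0.006},{"tx":-0.08,"ty":0.72,"tz":0.98,"rx":0.0025,"ry":-0.005,"rz":-0.006},{"tx":-0.08,"ty":0.72,"tz":0.98,"rx":0.0025,"ry":-0.005,"rz":-0.006}]' | head -4
python3 q.py 0.472 -0.3268 0.046 -1.8; python3 look.py rack 220,230,345,370 3.2 150,150,340,280 2
```

```text
time_s: 7.18
ee_pos: [0.4691, -0.3277, 0.156]
orientation: [1.0, -0.017, -0.003, -0.001]
force: [-0.6, 1.3, 0.8]
7.18 [ 0.4691 -0.3277  0.156 ] F [-0.6  1.3  0.8] op 0.921 q [ 0.44  0.54  0.11  2.03 -0.1   0.58 -0.99]
x az -2.0 z [-0.006  0.002 -1.   ]
t [ 0.035 -0.007  1.1  ]
r [-0.0007  0.0018 -0.0011]
(448, 788, 3)
```

View pics/rack.png

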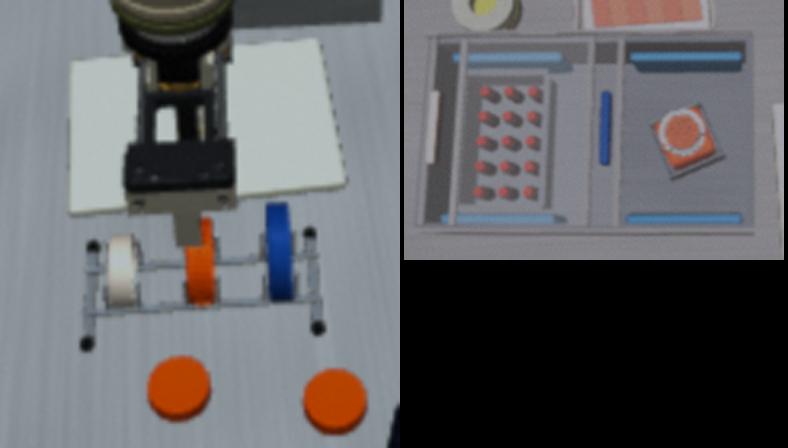

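Cover check: the blue bar is now at top (250,214), beside the middle frame, and the jar mouth is open at (290,217). I'm checking finger alignment against the orange lid by projection before descending.

```bash
cat > d.py <<'E'
from h import *
S,T=manip.capture("side"),manip.capture("top"); o=manip.observe(); r=R.from_quat(o["orientation"]); p=np.array(o["ee_pos"])
print("tip centre/near finger",proj(S,[p+r.apply([0,0,.025]),p+r.apply([0,.045,.025]),p+r.apply([-.0075,.045,.025]),p+r.apply([.0075,.045,.025])]).round(1).tolist())
for x in(.469,.472,.475): print(x,"lid ctr, top edge",proj(S,[[x,-.327,.04],[x,-.327,.073],[x-.01,-.327,.073],[x+.01,-.327,.073]]).round(1).tolist())
m=cv2.inRange(cv2.cvtColor(S["img"],cv2.COLOR_RGB2HSV),(3,150,90),(18,255,255))[295:330,265:300]
for i,row in enumerate(m): 
    j=np.flatnonzero(row)
    if len(j) and i%3==0: print(295+i,265+j[0],265+j[-1])
q=(290.5,217.3); print("rim",atz(ray(T,q),.135).round(4))
print([ (x["at"],x["conf"]) for x in manip.place_of("top","jar_rim")][:2],[ (x["at"],x["conf"]) for x in manip.place_of("side","jar_rim")][:2])
E
python3 d.py
```

```text
tip centre/near finger [[279.9, 286.5], [280.0, 302.1], [276.7, 302.3], [283.3, 301.8]]
0.469 lid ctr, top edge [[280.5, 311.9], [279.8, 303.9], [275.8, 304.2], [283.9, 303.5]]
0.472 lid ctr, top edge [[281.7, 311.8], [281.0, 303.8], [277.0, 304.1], [285.1, 303.4]]
0.475 lid ctr, top edge [[282.9, 311.7], [282.3, 303.6], [278.2, 304.0], [286.3, 303.3]]
298 284 284
301 284 285
304 284 285
307 278 286
310 278 286
313 278 286
316 279 286
319 278 286
322 279 286
rim [0.5355 0.0565 0.135 ]
[([291.3, 214.7], 0.62)] [([298.5, 185.4], 0.83)]
```

```bash
M="python3 -m inch"
$M '[{"tx":0.04,"ty":-0.008,"tz":0.25,"rx":0,"ry":0.0018,"rz":0},{"tx":0.04,"ty":-0.008,"tz":0.5,"rx":0,"ry":0.0018,"rz":0},{"tx":0.04,"ty":-0.008,"tz":0.7,"rx":0,"ry":0.0018,"rz":0},{"tx":0.04,"ty":-0.008,"tz":0.85,"rx":0,"ry":0.0018,"rz":0},{"tx":0.04,"ty":-0.008,"tz":0.9,"rx":0,"ry":0.0018,"rz":0}]'
python3 q.py 0.473 -0.3268 0.046 -1.8
```

```text
time_s: 7.9
ee_pos: [0.4778, -0.3234, 0.0726]
orientation: [1.0, -0.014, 0.004, 0.0]
force: [0.1, 0.3, 0.6]
opening: 0.917
7.9 [ 0.4778 -0.3234  0.0726] F [0.1 0.3 0.6] op 0.917 q [ 0.45  0.66  0.07  2.08 -0.12  0.4  -0.98]
x az -1.6 z [ 0.008 -0.    -1.   ]
t [-0.049  0.036  0.266]
r [ 0.     -0.0026  0.001 ]
```

```bash
M="python3 -m inch"
$M '[{"tx":-0.05,"ty":0.03,"tz":0.1,"rx":0,"ry":-0.0026,"rz":0},{"tx":-0.05,"ty":0.03,"tz":0.2,"rx":0,"ry":-0.0026,"rz":0},{"tx":-0.05,"ty":0.03,"tz":0.26,"rx":0,"ry":-0.0026,"rz":0},{"tx":-0.05,"ty":0.03,"tz":0.26,"rx":0,"ry":-0.0026,"rz":0}]'
python3 q.py 0.473 -0.3268 0.046 -1.8
```

```text
time_s: 8.23
ee_pos: [0.4728, -0.326, 0.046]
orientation: [1.0, -0.014, -0.0, -0.0]
force: [-0.1, 0.2, 0.2]
opening: 0.924
8.23 [ 0.4728 -0.326   0.046 ] F [-0.1  0.2  0.2] op 0.924 q [ 0.46  0.71  0.06  2.09 -0.12  0.35 -0.97]
x az -1.6 z [-0.  0. -1.]
t [ 0.002  0.008 -0.   ]
r [-0.0001  0.0001  0.0011]
```

```bash
M="python3 -m inch"
$M '[{"tx":0,"ty":0,"tz":0,"rx":0,"ry":0,"rz":0},{"tx":0,"ty":0,"tz":0,"rx":0,"ry":0,"rz":0},{"tx":0,"ty":0,"tz":0,"rx":0,"ry":0,"rz":0},{"tx":0,"ty":0,"tz":0,"rx":0,"ry":0,"rz":0},{"tx":0,"ty":0,"tz":0,"rx":0,"ry":0,"rz":0}]' 0.3
$M '[{"tx":0,"ty":0,"tz":-0.1,"rx":0,"ry":0,"rz":0},{"tx":0,"ty":0,"tz":-0.25,"rx":0,"ry":0,"rz":0},{"tx":0,"ty":0,"tz":-0.5,"rx":0,"ry":0,"rz":0},{"tx":0,"ty":0,"tz":-0.8,"rx":0,"ry":0,"rz":0},{"tx":0,"ty":0,"tz":-0.95,"rx":0,"ry":0,"rz":0}]'
python3 q.py 0.46 -0.17 0.14 -1.8
```

```text
time_s: 8.65
ee_pos: [0.473, -0.3255, 0.0464]
orientation: [1.0, -0.014, -0.0, -0.0]
force: [0.8, 2.9, 4.6]
opening: 0.713
time_s: 9.07
ee_pos: [0.4735, -0.3265, 0.1448]
orientation: [1.0, -0.014, 0.001, 0.001]
force: [-0.4, -0.7, -0.8]
opening: 0.71
9.07 [ 0.4735 -0.3265  0.1448] F [-0.4 -0.7 -0.8] op 0.71 q [ 0.43  0.55  0.1   2.04 -0.1   0.55 -0.99]
x az -1.6 z [ 0.002 -0.001 -1.   ]
t [-0.179 -1.56   0.046]
r [ 0.0003 -0.0008  0.001 ]
```

```bash
M="python3 -m inch"
$M '[{"tx":-0.03,"ty":-0.3,"tz":0,"rx":0,"ry":0,"rz":0},{"tx":-0.06,"ty":-0.6,"tz":0,"rx":0,"ry":0,"rz":0},{"tx":-0.09,"ty":-0.9,"tz":0,"rx":0,"ry":0,"rz":0},{"tx":-0.09,"ty":-0.9,"tz":0,"rx":0,"ry":0,"rz":0}]' | head -2
$M '[{"tx":0,"ty":-0.3,"tz":0,"rx":0,"ry":-0.04,"rz":0},{"tx":0,"ty":-0.6,"tz":0,"rx":0,"ry":-0.08,"rz":0},{"tx":0,"ty":-0.65,"tz":0,"rx":0,"ry":-0.12,"rz":0},{"tx":0,"ty":-0.65,"tz":0,"rx":0,"ry":-0.16,"rz":0},{"tx":0,"ty":-0.65,"tz":0,"rx":0,"ry":-0.16,"rz":0}]' | head -5
python3 q.py 0.46 -0.17 0.14
```

```text
time_s: 9.4
ee_pos: [0.4665, -0.2309, 0.1454]
time_s: 9.82
ee_pos: [0.471, -0.1645, 0.1443]
orientation: [0.968, -0.009, -0.251, -0.003]
force: [1.3, 0.4, -1.1]
opening: 0.709
9.82 [ 0.471  -0.1645  0.1443] F [ 1.3  0.4 -1.1] op 0.709 q [ 0.03  0.68  0.22  1.9  -0.04  1.06 -1.32]
x az -1.0 z [-0.485  0.011 -0.874]
t [-0.075  0.057  0.09 ]
```

```bash
M="python3 -m inch"
$M '[{"tx":0,"ty":0,"tz":0,"rx":0,"ry":-0.04,"rz":0},{"tx":0,"ty":0,"tz":0,"rx":0,"ry":-0.08,"rz":0},{"tx":0,"ty":0,"tz":0,"rx":0,"ry":-0.12,"rz":0},{"tx":0,"ty":0,"tz":0,"rx":0,"ry":-0.145,"rz":0},{"tx":0,"ty":0,"tz":0,"rx":0,"ry":-0.145,"rz":0}]' | head -5
python3 q.py 0.465 -0.165 0.06; python3 look.py tilt 200,180,360,340 2.5 320,150,440,290 3
```

```text
time_s: 10.23
ee_pos: [0.471, -0.1646, 0.1417]
orientation: [0.886, -0.007, -0.465, -0.005]
force: [-0.6, 0.7, -2.7]
opening: 0.712
10.23 [ 0.471  -0.1646  0.1417] F [-0.6  0.7 -2.7] op 0.712 q [ 0.01  0.91  0.24  1.68  0.01  1.52 -1.33]
x az -0.8 z [-0.823  0.017 -0.568]
t [0.638 0.007 0.514]
(420, 768, 3)
```

View pics/tilt.png

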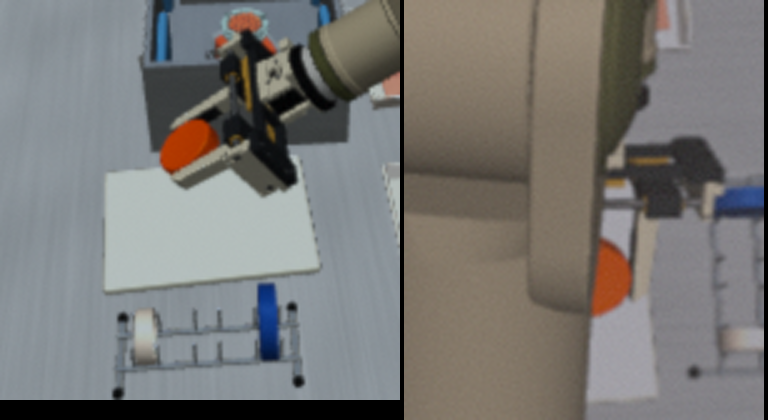

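The picture shows the lid held across its width and tilted 55° with its top upward. The blue and white lids are still in the rack. I'm lowering it onto the board.

```bash
M="python3 -m inch"
$M '[{"tx":0.23,"ty":0,"tz":0.16,"rx":0,"ry":0,"rz":0},{"tx":0.46,"ty":0,"tz":0.32,"rx":0,"ry":0,"rz":0},{"tx":0.62,"ty":0,"tz":0.43,"rx":0,"ry":0,"rz":0},{"tx":0.7,"ty":0,"tz":0.48,"rx":0,"ry":0,"rz":0},{"tx":0.7,"ty":0,"tz":0.48,"rx":0,"ry":0,"rz":0}]' | head -4
$M '[{"tx":0.04,"ty":0,"tz":0.03,"rx":0,"ry":0,"rz":0},{"tx":0.06,"ty":0,"tz":0.04,"rx":0,"ry":0,"rz":0},{"tx":0.06,"ty":0,"tz":0.04,"rx":0,"ry":0,"rz":0}]' | head -4
python3 q.py 0.471 -0.165 0.042
```

```text
time_s: 10.75
ee_pos: [0.4707, -0.1655, 0.0587]
orientation: [0.888, -0.009, -0.461, -0.006]
force: [0.2, 0.7, -0.8]
time_s: 11.0
ee_pos: [0.4712, -0.1658, 0.0522]
orientation: [0.888, -0.009, -0.46, -0.005]
force: [-0.2, -0.2, -0.2]
11.0 [ 0.4712 -0.1658  0.0522] F [-0.2 -0.2 -0.2] op 0.714 q [ 0.02  1.02  0.22  1.68 -0.01  1.4  -1.34]
x az -1.1 z [-0.816  0.018 -0.577]
t [ 0.082 -0.008  0.061]
```

```bash
M="python3 -m inch"
$M '[{"tx":0.04,"ty":0,"tz":0.03,"rx":0,"ry":0,"rz":0},{"tx":0.06,"ty":0,"tz":0.045,"rx":0,"ry":0,"rz":0},{"tx":0.08,"ty":0,"tz":0.06,"rx":0,"ry":0,"rz":0}]' | head -4
$M '[{"tx":0.02,"ty":0,"tz":0.015,"rx":0,"ry":0,"rz":0},{"tx":0.04,"ty":0,"tz":0.03,"rx":0,"ry":0,"rz":0},{"tx":0.04,"ty":0,"tz":0.03,"rx":0,"ry":0,"rz":0}]' | head -4
python3 q.py 0.471 -0.165 0.042
```

```text
time_s: 11.25
ee_pos: [0.471, -0.1658, 0.0423]
orientation: [0.888, -0.009, -0.459, -0.005]
force: [3.1, -0.4, 3.9]
time_s: 11.5
ee_pos: [0.4729, -0.1658, 0.0389]
orientation: [0.889, -0.009, -0.459, -0.005]
force: [10.6, -0.1, 16.9]
11.5 [ 0.4729 -0.1658  0.0389] F [10.6 -0.1 16.9] op 0.711 q [ 0.03  1.04  0.22  1.67 -0.02  1.38 -1.34]
x az -1.1 z [-0.815  0.017 -0.579]
t [-0.036 -0.008 -0.002]
```

```bash
M="python3 -m inch"
$M '[{"tx":0,"ty":0,"tz":0,"rx":0,"ry":0,"rz":0},{"tx":0,"ty":0,"tz":0,"rx":0,"ry":0,"rz":0},{"tx":0,"ty":0,"tz":0,"rx":0,"ry":0,"rz":0},{"tx":0,"ty":0,"tz":0,"rx":0,"ry":0,"rz":0},{"tx":0,"ty":0,"tz":0,"rx":0,"ry":0,"rz":0}]' 0.97
python3 q.py 0.480 -0.166 0.13 -1.1; python3 look.py laid 230,200,350,320 3.2 320,150,440,290 3
```

```text
time_s: 11.92
ee_pos: [0.4725, -0.1659, 0.0387]
orientation: [0.888, -0.009, -0.459, -0.005]
force: [-0.4, 0.8, 0.1]
opening: 0.961
11.92 [ 0.4725 -0.1659  0.0387] F [-0.4  0.8  0.1] op 0.961 q [ 0.03  1.04  0.22  1.67 -0.02  1.38 -1.34]
x az -1.1 z [-0.815  0.017 -0.579]
t [-0.701 -0.001 -0.59 ]
r [-5.000e-04  3.035e-01 -2.000e-04]
(420, 752, 3)
```

View pics/laid.png

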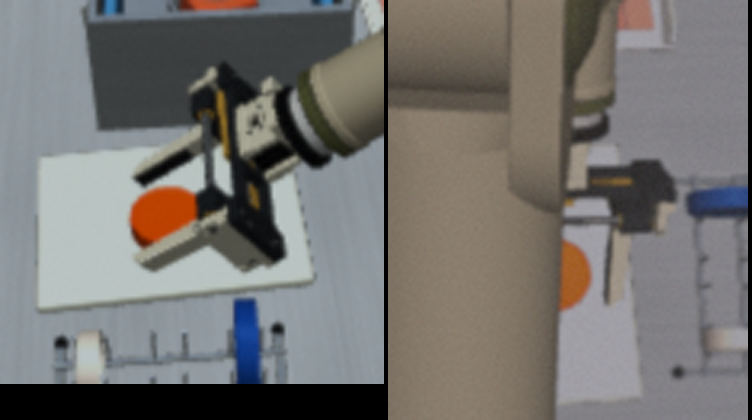

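The lid lies flat, top up, on the board at side (282,269), between the open fingers. I'm lifting clear, turning the tool vertical and locating it.

```bash
M="python3 -m inch"
$M '[{"tx":-0.3,"ty":0,"tz":-0.22,"rx":0,"ry":0,"rz":0},{"tx":-0.6,"ty":0,"tz":-0.44,"rx":0,"ry":0.04,"rz":0},{"tx":-0.8,"ty":0,"tz":-0.65,"rx":0,"ry":0.08,"rz":0},{"tx":-0.8,"ty":0,"tz":-0.65,"rx":0,"ry":0.12,"rz":0},{"tx":-0.8,"ty":0,"tz":-0.65,"rx":0,"ry":0.16,"rz":0}]' | head -4
python3 q.py 0.480 -0.166 0.14 -1.1
cat > lid.py <<'E'
from h import *
S,T=manip.capture("side"),manip.capture("top")
for n,c,bx in(("side",S,(240,230,330,300)),("top",T,(340,190,410,290))):
    m=cv2.inRange(cv2.cvtColor(c["img"],cv2.COLOR_RGB2HSV),(3,150,90),(18,255,255)); z=np.zeros_like(m); z[bx[1]:bx[3],bx[0]:bx[2]]=m[bx[1]:bx[3],bx[0]:bx[2]]
    if z.sum()==0: continue
    k,l,s,ce=cv2.connectedComponentsWithStats(z); i=1+s[1:,4].argmax(); print(n,s[i],ce[i].round(1)); 
    # fit: silhouette of a flat lid 66x20 at (x,y), bottom z .012
    from scipy.optimize import minimize
    a=np.linspace(0,2*np.pi,60)
    def sil(p):
        P=np.r_[np.c_[p[0]+.033*np.cos(a),p[1]+.033*np.sin(a),0*a+.012],np.c_[p[0]+.033*np.cos(a),p[1]+.033*np.sin(a),0*a+.032]]
        q=np.zeros((400*4,640*4),np.uint8); cv2.fillConvexPoly(q,cv2.convexHull(((proj(c,P)+.5)*4).astype(np.float32)).astype(int),255); return cv2.resize(q,(640,400),interpolation=cv2.INTER_AREA)
    g=(l==i)*255.
    f=lambda p:np.abs(sil(p)-g)[bx[1]:bx[3],bx[0]:bx[2]].sum()/255
    r=min((minimize(f,[x,y],method="Nelder-Mead",options=dict(initial_simplex=[[x,y],[x+.01,y],[x,y+.01]])) for x in(.46,.48) for y in(-.17,-.155)),key=lambda r:r.fun); print("fit",r.x.round(4),r.fun)
E
python3 lid.py
```

```text
time_s: 12.43
ee_pos: [0.481, -0.1665, 0.1434]
orientation: [0.976, -0.01, -0.22, -0.002]
force: [-0.2, 1.5, -0.2]
12.43 [ 0.481  -0.1665  0.1434] F [-0.2  1.5 -0.2] op 0.968 q [ 0.04  0.66  0.22  1.92 -0.05  1.01 -1.32]
x az -1.2 z [-0.429  0.009 -0.903]
t [ 0.006 -0.005  0.035]
r [-0.      0.141  -0.0004]
side [271 259  22  19 333] [281.5 267.5]
fit [ 0.4766 -0.1627] 96.01176470588236
```

```bash
M="python3 -m inch"
$M '[{"tx":0,"ty":0,"tz":0,"rx":0,"ry":0.04,"rz":0},{"tx":0,"ty":0,"tz":0,"rx":0,"ry":0.08,"rz":0},{"tx":0,"ty":0,"tz":0,"rx":0,"ry":0.12,"rz":0},{"tx":0,"ty":0,"tz":0,"rx":0,"ry":0.141,"rz":0},{"tx":0,"ty":0,"tz":0,"rx":0,"ry":0.141,"rz":0}]' | head -4
python3 lid.py; python3 q.py 0.477 -0.163 0.14 -1.1; python3 look.py lid2 240,210,330,310 5 320,180,400,290 4
```

```text
time_s: 12.95
ee_pos: [0.4745, -0.1669, 0.1441]
orientation: [1.0, -0.012, -0.004, -0.001]
force: [-0.7, 0.2, -0.1]
side [271 259  22  19 334] [281.5 267.4]
fit [ 0.4766 -0.1627] 95.01176470588236
top [368 248  16   5  61] [375.7 249.7]
fit [ 0.4744 -0.1631] 420.69019607843137
13.05 [ 0.4775 -0.1669  0.1439] F [ 0.4  0.1 -0.4] op 0.971 q [ 0.13  0.5   0.13  2.19 -0.13  0.47 -1.23]
x az -1.3 z [-0.009  0.002 -1.   ]
t [-0.006 -0.039  0.039]
r [-0.0004  0.0029 -0.0012]
(500, 778, 3)
```

View pics/lid2.png

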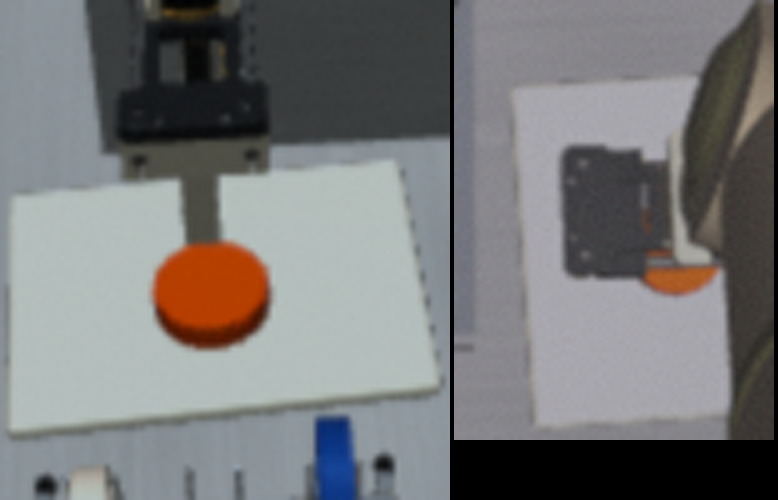

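```bash
M="python3 -m inch"
python3 - <<'E'
from h import *
S=manip.capture("side"); print(atz(ray(S,(281.9,268)),.032).round(4), manip.observe()["ee_pos"])
E
$M '[{"tx":0,"ty":-0.03,"tz":0.3,"rx":0,"ry":0.003,"rz":0},{"tx":0,"ty":-0.03,"tz":0.6,"rx":0,"ry":0.003,"rz":0},{"tx":0,"ty":-0.03,"tz":0.8,"rx":0,"ry":0.003,"rz":0},{"tx":0,"ty":-0.03,"tz":0.8,"rx":0,"ry":0.003,"rz":0}]' | head -4
python3 q.py 0.477 -0.163 0.043 -1.1
```

```text
[ 0.4782 -0.174   0.032 ] [ 0.47879657 -0.16675271  0.14361975]
time_s: 13.53
ee_pos: [0.4777, -0.1628, 0.0598]
orientation: [1.0, -0.01, -0.002, -0.001]
force: [0.2, -0.0, 0.1]
13.53 [ 0.4777 -0.1628  0.0598] F [ 0.2 -0.   0.1] op 0.966 q [ 0.17  0.65  0.07  2.24 -0.17  0.27 -1.2 ]
x az -1.2 z [-0.004  0.002 -1.   ]
t [-0.006  0.003  0.168]
r [-0.0007  0.0014 -0.0004]
```

Run:
```python
from h import *
S=manip.capture("side"); a=np.linspace(0,2*np.pi,60)
for y in(-.163,-.168,-.174):
    P=np.r_[np.c_[.477+.033*np.cos(a),y+.033*np.sin(a),0*a+.012],np.c_[.477+.033*np.cos(a),y+.033*np.sin(a),0*a+.032]]
    p=proj(S,P); print(y,p.min(0).round(1),p.max(0).round(1))
h=cv2.cvtColor(S["img"],cv2.COLOR_RGB2HSV)
for r in range(255,284): print(r,h[r,282],end=" ")
print(); print([ (c,h[268,c].tolist()) for c in list(range(267,274))+list(range(290,297))])
```

```text
-0.163 [269.7 256.6] [293.1 278.7]
-0.168 [269.8 257.9] [293.2 280.1]
-0.174 [269.8 259.4] [293.4 281.8]
255 [105  57  27] 256 [108  46  28] 257 [108  44  29] 258 [113  36  28] 259 [100  51  15] 260 [ 0  0 17] 261 [30 28 54] 262 [33 34 75] 263 [30 29 79] 264 [30 29 79] 265 [27 32 80] 266 [30 29 79] 267 [27 32 79] 268 [30 30 77] 269 [26 27 75] 270 [27 30 76] 271 [30 30 76] 272 [34 27 75] 273 [27 30 76] 274 [30 27 76] 275 [26 27 75] 276 [30 27 75] 277 [21 34 76] 278 [15 89 80] 279 [ 10 101 111] 280 [ 53   6 172] 281 [ 84  13 189] 282 [ 82  15 191] 283 [ 85  15 192] 
[(267, [79, 14, 151]), (268, [65, 10, 151]), (269, [24, 17, 148]), (270, [11, 103, 156]), (271, [9, 180, 143]), (272, [9, 200, 149]), (273, [9, 210, 164]), (290, [10, 254, 182]), (291, [11, 255, 180]), (292, [10, 243, 165]), (293, [7, 137, 119]), (294, [18, 17, 153]), (295, [80, 12, 188]), (296, [84, 13, 191])]
```

```bash
M="python3 -m inch"
$M '[{"tx":0,"ty":0.04,"tz":0,"rx":0,"ry":0.001,"rz":0},{"tx":0,"ty":0.04,"tz":0.08,"rx":0,"ry":0.001,"rz":0},{"tx":0,"ty":0.04,"tz":0.168,"rx":0,"ry":0.001,"rz":0},{"tx":0,"ty":0.04,"tz":0.168,"rx":0,"ry":0.001,"rz":0}]' | head -4
$M '[{"tx":0,"ty":0,"tz":0,"rx":0,"ry":0,"rz":0},{"tx":0,"ty":0,"tz":0,"rx":0,"ry":0,"rz":0},{"tx":0,"ty":0,"tz":0,"rx":0,"ry":0,"rz":0},{"tx":0,"ty":0,"tz":0,"rx":0,"ry":0,"rz":0},{"tx":0,"ty":0,"tz":0,"rx":0,"ry":0,"rz":0}]' 0.5
python3 q.py 0.477 -0.167 0.043 89
```

```text
time_s: 13.92
ee_pos: [0.4779, -0.1671, 0.044]
orientation: [1.0, -0.01, -0.0, -0.001]
force: [0.1, -0.5, 0.2]
time_s: 14.33
ee_pos: [0.478, -0.1671, 0.0443]
orientation: [1.0, -0.01, 0.0, -0.001]
force: [0.1, 0.6, 2.5]
opening: 0.71
14.33 [ 0.478  -0.1671  0.0443] F [0.1 0.6 2.5] op 0.71 q [ 0.19  0.68  0.06  2.24 -0.17  0.23 -1.2 ]
x az -1.2 z [ 0.     0.002 -1.   ]
t [-0.011 -0.001  0.013]
r [-3.000e-04 -5.000e-04 -5.011e-01]
```

```bash
M="python3 -m inch"
$M '[{"tx":0,"ty":0,"tz":0,"rx":0,"ry":0,"rz":0},{"tx":0,"ty":0,"tz":0,"rx":0,"ry":0,"rz":0},{"tx":0,"ty":0,"tz":0,"rx":0,"ry":0,"rz":0},{"tx":0,"ty":0,"tz":0,"rx":0,"ry":0,"rz":-0.03},{"tx":0,"ty":0,"tz":0,"rx":0,"ry":0,"rz":-0.06}]' 0.98 | tail -3
$M '[{"tx":0,"ty":0,"tz":0,"rx":0,"ry":0,"rz":-0.039},{"tx":0,"ty":0,"tz":0,"rx":0,"ry":0,"rz":-0.078},{"tx":0,"ty":0,"tz":0,"rx":0,"ry":0,"rz":-0.117},{"tx":0,"ty":0,"tz":0,"rx":0,"ry":0,"rz":-0.156},{"tx":0,"ty":0,"tz":0,"rx":0,"ry":0,"rz":-0.195}]' | tail -3
$M '[{"tx":0,"ty":0,"tz":0,"rx":0,"ry":0,"rz":-0.039},{"tx":0,"ty":0,"tz":0,"rx":0,"ry":0,"rz":-0.078},{"tx":0,"ty":0,"tz":0,"rx":0,"ry":0,"rz":-0.117},{"tx":0,"ty":0,"tz":0,"rx":0,"ry":0,"rz":-0.156},{"tx":0,"ty":0,"tz":0,"rx":0,"ry":0,"rz":-0.195}]' | tail -3
python3 q.py 0.478 -0.167 0.044 88
```

```text
orientation: [0.996, 0.086, 0.0, -0.001]
force: [0.5, 0.7, -0.1]
opening: 0.972
orientation: [0.923, 0.385, 0.0, -0.001]
force: [-0.6, -0.3, 0.3]
opening: 0.977
orientation: [0.762, 0.648, 0.001, -0.0]
force: [0.2, 0.7, 0.5]
opening: 0.98
15.58 [ 0.4781 -0.1672  0.0444] F [0.2 0.7 0.5] op 0.98 q [ 0.36  0.68 -0.2   2.23  0.47  0.27 -0.41]
x az 80.7 z [ 0.001  0.001 -1.   ]
t [ 0.001 -0.001  0.004]
r [ 0.0001 -0.0004 -0.0404]
```

```bash
M="python3 -m inch"
$M '[{"tx":0,"ty":0,"tz":0,"rx":0,"ry":0,"rz":-0.035},{"tx":0,"ty":0,"tz":0,"rx":0,"ry":0,"rz":-0.035}]' | tail -3
$M '[{"tx":0,"ty":0,"tz":0,"rx":0,"ry":0,"rz":0},{"tx":0,"ty":0,"tz":0,"rx":0,"ry":0,"rz":0},{"tx":0,"ty":0,"tz":0,"rx":0,"ry":0,"rz":0},{"tx":0,"ty":0,"tz":0,"rx":0,"ry":0,"rz":0},{"tx":0,"ty":0,"tz":0,"rx":0,"ry":0,"rz":0}]' 0.5 
$M '[{"tx":0,"ty":0,"tz":-0.2,"rx":0,"ry":0,"rz":0},{"tx":0,"ty":0,"tz":-0.5,"rx":0,"ry":0,"rz":0},{"tx":0,"ty":0,"tz":-0.9,"rx":0,"ry":0,"rz":0},{"tx":0,"ty":0,"tz":-1.0,"rx":0,"ry":0,"rz":0}]'
$M '[{"tx":0,"ty":0,"tz":-0.3,"rx":0,"ry":0,"rz":0},{"tx":0,"ty":0,"tz":-0.7,"rx":0,"ry":0,"rz":0},{"tx":0,"ty":0,"tz":-0.9,"rx":0,"ry":0,"rz":0},{"tx":0,"ty":0,"tz":-0.9,"rx":0,"ry":0,"rz":0}]'
python3 q.py 0.537 0.058 0.23 85
python3 - <<'E'
from h import *
S,T=manip.capture("side"),manip.capture("top")
a=manip.place_of("side","jar_rim");b=manip.place_of("top","jar_rim"); print([(x["at"],x["conf"]) for x in a[:2]],[(x["at"],x["conf"]) for x in b[:2]])
for s in a[:2]:
    for t in b[:2]: print(tri(ray(S,s["at"]),ray(T,t["at"])))
for s in a[:2]: print("s",atz(ray(S,s["at"]),.135).round(4))
for s in b[:2]: print("t",atz(ray(T,s["at"]),.135).round(4))
cv2.imwrite("pics/rim.png",np.hstack([cv2.resize(S["img"][165:215,265:335,::-1],None,fx=5.7,fy=5.7,interpolation=cv2.INTER_CUBIC),cv2.resize(T["img"][195:245,260:330,::-1],None,fx=5.7,fy=5.7,interpolation=cv2.INTER_CUBIC)]))
E
```

```text
orientation: [0.724, 0.69, 0.001, -0.0]
force: [0.4, 0.3, -0.7]
opening: 0.983
time_s: 16.17
ee_pos: [0.478, -0.1673, 0.0443]
orientation: [0.724, 0.69, 0.001, -0.0]
force: [0.9, -0.1, 0.5]
opening: 0.709
time_s: 16.5
ee_pos: [0.4792, -0.1674, 0.1484]
orientation: [0.724, 0.69, 0.002, 0.001]
force: [0.9, 0.2, -0.1]
opening: 0.708
time_s: 16.83
ee_pos: [0.4806, -0.1678, 0.2424]
orientation: [0.724, 0.689, 0.003, 0.005]
force: [0.4, 0.1, -0.9]
opening: 0.709
16.83 [ 0.4806 -0.1678  0.2424] F [ 0.4  0.1 -0.9] op 0.709 q [ 0.6   0.38 -0.5   2.07  0.26  0.74 -0.11]
x az 87.2 z [ 0.011 -0.002 -1.   ]
t [2.283 0.45  0.125]
r [0.0035 0.0004 0.012 ]
[([298.9, 185.7], 0.47), ([298.7, 215.5], 0.26)] [([289.7, 217.6], 0.71), ([163.9, 213.1], 0.56)]
(array([0.54003633, 0.05836518, 0.14361315]), np.float64(12.958680290462734))
(array([ 0.59354022,  0.50652511, -0.18422907]), np.float64(47.17275789160912))
(array([0.548313  , 0.06723062, 0.01538477]), np.float64(10.660307286334582))
(array([ 0.61575703,  0.60456966, -0.43683245]), np.float64(95.63057440793591))
s [0.5471 0.0716 0.135 ]
s [ 0.5361 -0.0712  0.135 ]
t [0.5348 0.0585 0.135 ]
t [0.5589 0.3778 0.135 ]
```

View pics/rim.png

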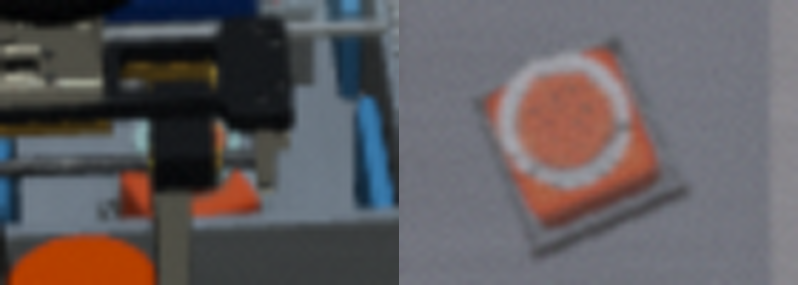

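Run:
```python
from h import *
T=manip.capture("top"); im=T["img"].astype(int)
g=im[195:245,260:330]; sat=g.max(2)-g.min(2); m=((g.min(2)>125)).astype(np.uint8)
print(m.sum(), g[20,20:40].tolist()[:4], g[21,18:24].tolist())
print("lid y check",atz(ray(T,(434,239.3)),.04).round(4),"bar",atz(ray(T,(311.5,213.8)),.164).round(4))
# fit annulus render: centre c at z .133, bright ring radii 22..29 mm
from scipy.optimize import least_squares
gray=g.min(2).astype(float)  # ring is high in blue/min channel, roe low
a=np.linspace(0,2*np.pi,90)
def score(p):
    v=0
    for r,w in((.0255,1),(.023,0.5),(.0275,0.5),(.017,-1),(.034,-1)):
        q=proj(T,np.c_[p[0]+r*np.cos(a),p[1]+r*np.sin(a),0*a+.134]); v+=w*cv2.remap(gray.astype(np.float32),(q[:,0]-260).astype(np.float32),(q[:,1]-195).astype(np.float32),cv2.INTER_LINEAR).mean()
    return -v
from scipy.optimize import minimize
r=minimize(score,[.536,.058],method="Nelder-Mead",options=dict(initial_simplex=[[.536,.058],[.541,.058],[.536,.063]])); print(r.x.round(4),r.fun,proj(T,[*r.x,.134]))
```

```text
428 [[150, 130, 127], [153, 104, 90], [162, 97, 77], [160, 96, 78]] [[160, 154, 158], [156, 153, 158], [151, 128, 125], [154, 104, 90], [161, 95, 76], [169, 98, 79]]
lid y check [ 0.4734 -0.3269  0.04  ] bar [0.5375 0.0032 0.164 ]
[0.5399 0.0609] -118.21854400634766 [[288.71675958 215.71479476]]
```

```bash
M="python3 -m inch"
$M '[{"tx":0.35,"ty":0.07,"tz":0,"rx":0.0035,"ry":0,"rz":0},{"tx":0.7,"ty":0.14,"tz":0,"rx":0.0035,"ry":0,"rz":0},{"tx":0.95,"ty":0.2,"tz":0,"rx":0.0035,"ry":0,"rz":0},{"tx":0.95,"ty":0.2,"tz":0,"rx":0.0035,"ry":0,"rz":0}]' | tail -5
$M '[{"tx":0.35,"ty":0.07,"tz":0,"rx":0,"ry":0,"rz":0},{"tx":0.7,"ty":0.14,"tz":0,"rx":0,"ry":0,"rz":0},{"tx":0.95,"ty":0.2,"tz":0.1,"rx":0,"ry":0,"rz":0},{"tx":0.95,"ty":0.2,"tz":0.1,"rx":0,"ry":0,"rz":0}]' | tail -5
python3 q.py 0.5399 0.0609 0.2 87
```

```text
time_s: 17.42
ee_pos: [0.5037, -0.0677, 0.236]
orientation: [0.722, 0.692, -0.002, -0.005]
force: [0.8, 0.7, -1.5]
opening: 0.71
time_s: 17.75
ee_pos: [0.5278, 0.032, 0.2242]
orientation: [0.719, 0.694, -0.001, -0.007]
force: [-0.6, 0.6, -0.6]
opening: 0.712
17.75 [0.5278 0.032  0.2242] F [-0.6  0.6 -0.6] op 0.712 q [ 0.21  0.44 -0.51  2.04  0.29  0.75 -0.51]
x az 88.0 z [-0.011  0.008 -1.   ]
t [0.292 0.113 0.243]
r [-0.0036 -0.0022  0.0054]
```

```bash
M="python3 -m inch"
$M '[{"tx":0.29,"ty":0.113,"tz":0.1,"rx":-0.0036,"ry":-0.0022,"rz":0},{"tx":0.29,"ty":0.113,"tz":0.24,"rx":-0.0036,"ry":-0.0022,"rz":0},{"tx":0.29,"ty":0.113,"tz":0.24,"rx":-0.0036,"ry":-0.0022,"rz":0},{"tx":0.29,"ty":0.113,"tz":0.24,"rx":-0.0036,"ry":-0.0022,"rz":0}]' | tail -5
python3 q.py 0.5399 0.0609 0.166 88
```

```text
time_s: 18.08
ee_pos: [0.5388, 0.0599, 0.1988]
orientation: [0.719, 0.695, -0.002, -0.001]
force: [0.0, -0.6, -0.1]
opening: 0.713
18.08 [0.5388 0.0599 0.1988] F [ 0.  -0.6 -0.1] op 0.713 q [ 0.13  0.48 -0.48  2.04  0.34  0.7  -0.6 ]
x az 88.0 z [-0.004 -0.001 -1.   ]
t [0.011 0.012 0.328]
r [-0.0013  0.0003 -0.    ]
```

```bash
M="python3 -m inch"
$M '[{"tx":0.011,"ty":0.012,"tz":0.12,"rx":-0.0013,"ry":0,"rz":0},{"tx":0.011,"ty":0.012,"tz":0.24,"rx":-0.0013,"ry":0,"rz":0},{"tx":0.011,"ty":0.012,"tz":0.31,"rx":-0.0013,"ry":0,"rz":0},{"tx":0.011,"ty":0.012,"tz":0.31,"rx":-0.0013,"ry":0,"rz":0}]' | tail -5
python3 q.py 0.5399 0.0609 0.162 88
```

```text
time_s: 18.42
ee_pos: [0.5394, 0.0593, 0.167]
orientation: [0.72, 0.694, -0.001, 0.0]
force: [-0.7, -0.4, 0.3]
opening: 0.714
18.42 [0.5394 0.0593 0.167 ] F [-0.7 -0.4  0.3] op 0.714 q [ 0.1   0.52 -0.45  2.07  0.38  0.63 -0.64]
x az 87.9 z [-0.002 -0.002 -1.   ]
t [0.016 0.004 0.05 ]
r [-0.0005  0.0007 -0.0006]
```

```bash
M="python3 -m inch"
$M '[{"tx":0.016,"ty":0.004,"tz":0,"rx":0,"ry":0,"rz":0},{"tx":0.016,"ty":0.004,"tz":0.03,"rx":0,"ry":0,"rz":0},{"tx":0.016,"ty":0.004,"tz":0.05,"rx":0,"ry":0,"rz":0},{"tx":0.016,"ty":0.004,"tz":0.05,"rx":0,"ry":0,"rz":0}]' | tail -5
$M '[{"tx":0,"ty":0,"tz":0.01,"rx":0,"ry":0,"rz":0},{"tx":0,"ty":0,"tz":0.02,"rx":0,"ry":0,"rz":0},{"tx":0,"ty":0,"tz":0.02,"rx":0,"ry":0,"rz":0}]' | tail -5
python3 q.py 0.5399 0.0609 0.162 88
```

```text
time_s: 18.75
ee_pos: [0.5407, 0.0607, 0.1625]
orientation: [0.72, 0.694, -0.001, 0.001]
force: [2.2, -1.8, 3.2]
opening: 0.709
time_s: 19.0
ee_pos: [0.5409, 0.0607, 0.1619]
orientation: [0.72, 0.694, -0.0, 0.001]
force: [-3.3, -1.6, 15.6]
opening: 0.714
19.0 [0.5409 0.0607 0.1619] F [-3.3 -1.6 15.6] op 0.714 q [ 0.09  0.53 -0.44  2.07  0.39  0.62 -0.65]
x az 87.9 z [ 0.001 -0.003 -1.   ]
t [ 0.002 -0.01  -0.001]
r [ 0.0004  0.0008 -0.0007]
```

```bash
M="python3 -m inch"
$M '[{"tx":0,"ty":0,"tz":0.015,"rx":0,"ry":0,"rz":-0.035},{"tx":0,"ty":0,"tz":0.015,"rx":0,"ry":0,"rz":-0.07},{"tx":0,"ty":0,"tz":0.015,"rx":0,"ry":0,"rz":-0.105}]' | tail -5
$M '[{"tx":0,"ty":0,"tz":0.015,"rx":0,"ry":0,"rz":-0.035},{"tx":0,"ty":0,"tz":0.015,"rx":0,"ry":0,"rz":-0.07},{"tx":0,"ty":0,"tz":0.015,"rx":0,"ry":0,"rz":-0.105}]' | tail -5
python3 q.py 0.5399 0.0609 0.162 88
```

```text
time_s: 19.25
ee_pos: [0.5421, 0.062, 0.1612]
orientation: [0.594, 0.804, 0.001, 0.002]
force: [1.2, 4.3, -1.0]
opening: 0.714
time_s: 19.5
ee_pos: [0.5423, 0.0621, 0.16]
orientation: [0.454, 0.891, 0.001, 0.002]
force: [1.0, -1.0, -0.9]
opening: 0.708
19.5 [0.5423 0.0621 0.16  ] F [ 1.  -1.  -0.9] op 0.708 q [ 0.22  0.57 -0.63  2.06  0.54  0.67 -0.14]
x az 126.1 z [ 0.005  0.    -1.   ]
t [ 0.004 -0.026 -0.02 ]
r [0.0015 0.0003 0.2114]
```

```bash
M="python3 -m inch"
$M '[{"tx":0,"ty":0,"tz":0.02,"rx":0,"ry":0,"rz":0},{"tx":0,"ty":0,"tz":0.04,"rx":0,"ry":0,"rz":0},{"tx":0,"ty":0,"tz":0.04,"rx":0,"ry":0,"rz":0}]' | tail -5
python3 q.py 0.5399 0.0609 0.154 88
```

```text
time_s: 19.75
ee_pos: [0.5423, 0.0625, 0.1568]
orientation: [0.454, 0.891, 0.002, 0.002]
force: [-1.1, 2.1, 1.1]
opening: 0.707
19.75 [0.5423 0.0625 0.1568] F [-1.1  2.1  1.1] op 0.707 q [ 0.21  0.57 -0.63  2.07  0.54  0.66 -0.15]
x az 125.9 z [ 0.005  0.001 -1.   ]
t [ 0.001 -0.029  0.028]
r [1.700e-03 2.000e-04 2.108e-01]
```

```bash
M="python3 -m inch"
$M '[{"tx":0,"ty":0,"tz":0.02,"rx":0,"ry":0,"rz":0},{"tx":0,"ty":0,"tz":0.04,"rx":0,"ry":0,"rz":0},{"tx":0,"ty":0,"tz":0.04,"rx":0,"ry":0,"rz":0}]' | tail -5
python3 q.py 0.5399 0.0609 0.154 88
```

```text
time_s: 20.0
ee_pos: [0.5422, 0.0626, 0.1534]
orientation: [0.455, 0.89, 0.002, 0.002]
force: [-0.3, -0.5, 1.3]
opening: 0.711
20.0 [0.5422 0.0626 0.1534] F [-0.3 -0.5  1.3] op 0.711 q [ 0.21  0.58 -0.62  2.07  0.55  0.65 -0.15]
x az 125.8 z [ 0.006  0.001 -1.   ]
t [-0.001 -0.028 -0.006]
r [0.0018 0.0003 0.2102]
```

```bash
M="python3 -m inch"
$M '[{"tx":0,"ty":0,"tz":0.02,"rx":0,"ry":0,"rz":0},{"tx":0,"ty":0,"tz":0.02,"rx":0,"ry":0,"rz":0}]' | tail -5
python3 q.py 0.5399 0.0609 0.154 88
```

```text
time_s: 20.17
ee_pos: [0.5423, 0.0625, 0.1524]
orientation: [0.456, 0.89, 0.001, 0.003]
force: [-2.3, -1.3, 13.5]
opening: 0.708
20.17 [0.5423 0.0625 0.1524] F [-2.3 -1.3 13.5] op 0.708 q [ 0.21  0.58 -0.62  2.07  0.55  0.65 -0.16]
x az 125.7 z [ 0.006 -0.    -1.   ]
t [ 0.001 -0.029 -0.016]
r [0.002  0.0006 0.2097]
```

```bash
M="python3 -m inch"
$M '[{"tx":0,"ty":0,"tz":0,"rx":0,"ry":0,"rz":0.03},{"tx":0,"ty":0,"tz":0.005,"rx":0,"ry":0,"rz":0.065},{"tx":0,"ty":0,"tz":0.01,"rx":0,"ry":0,"rz":0.1},{"tx":0,"ty":0,"tz":0.015,"rx":0,"ry":0,"rz":0.13}]' | tail -5
python3 q.py 0.5399 0.0609 0.154 88
$M '[{"tx":0,"ty":0,"tz":0.005,"rx":0,"ry":0,"rz":0.035},{"tx":0,"ty":0,"tz":0.01,"rx":0,"ry":0,"rz":0.07},{"tx":0,"ty":0,"tz":0.015,"rx":0,"ry":0,"rz":0.105},{"tx":0,"ty":0,"tz":0.02,"rx":0,"ry":0,"rz":0.14}]' | tail -5
python3 q.py 0.5399 0.0609 0.154 88
```

```text
time_s: 20.5
ee_pos: [0.5432, 0.0618, 0.152]
orientation: [0.629, 0.777, 0.002, 0.004]
force: [-0.3, -4.6, 13.5]
opening: 0.711
20.5 [0.5432 0.0618 0.152 ] F [-0.3 -4.6 13.5] op 0.711 q [ 0.13  0.55 -0.5   2.08  0.46  0.61 -0.48]
x az 102.0 z [ 0.008 -0.002 -1.   ]
t [-0.002 -0.034 -0.021]
r [0.0026 0.0007 0.078 ]
time_s: 20.83
ee_pos: [0.5426, 0.0612, 0.1503]
orientation: [0.785, 0.619, 0.002, 0.003]
force: [-4.8, -3.1, 11.3]
opening: 0.711
20.83 [0.5426 0.0612 0.1503] F [-4.8 -3.1 11.3] op 0.711 q [ 0.04  0.54 -0.37  2.08  0.36  0.57 -0.82]
x az 76.5 z [ 0.007 -0.003 -1.   ]
t [-0.009 -0.025 -0.037]
r [ 0.0025  0.0006 -0.0636]
```

```bash
M="python3 -m inch"
$M '[{"tx":0,"ty":0,"tz":0.005,"rx":0,"ry":0,"rz":0.035},{"tx":0,"ty":0,"tz":0.01,"rx":0,"ry":0,"rz":0.07},{"tx":0,"ty":0,"tz":0.015,"rx":0,"ry":0,"rz":0.105},{"tx":0,"ty":0,"tz":0.02,"rx":0,"ry":0,"rz":0.13}]' | tail -5
python3 q.py
$M '[{"tx":0,"ty":0,"tz":0.005,"rx":0,"ry":0,"rz":0.03},{"tx":0,"ty":0,"tz":0.01,"rx":0,"ry":0,"rz":0.06},{"tx":0,"ty":0,"tz":0.01,"rx":0,"ry":0,"rz":0.09},{"tx":0,"ty":0,"tz":0.01,"rx":0,"ry":0,"rz":0.09}]' | tail -5
python3 q.py; python3 -c "
from h import *; print(manip.observe()['ft_torque'])"
```

```text
time_s: 21.17
ee_pos: [0.5414, 0.0609, 0.1489]
orientation: [0.895, 0.445, 0.002, 0.003]
force: [-6.5, -1.3, 19.2]
opening: 0.707
21.17 [0.5414 0.0609 0.1489] F [-6.5 -1.3 19.2] op 0.707 q [-0.04  0.53 -0.25  2.09  0.25  0.55 -1.12]
x az 52.9 z [ 0.006 -0.004 -1.   ]
time_s: 21.5
ee_pos: [0.541, 0.0619, 0.1485]
orientation: [0.95, 0.314, 0.002, 0.003]
force: [-1.9, 1.5, 9.8]
opening: 0.705
21.5 [0.541  0.0619 0.1485] F [-1.9  1.5  9.8] op 0.705 q [-0.1   0.52 -0.17  2.1   0.18  0.53 -1.33]
x az 36.6 z [ 0.006 -0.004 -1.   ]
[0.23718739 0.61287839 0.65199433]
```

```bash
M="python3 -m inch"
$M '[{"tx":0,"ty":0,"tz":0.005,"rx":0,"ry":0,"rz":0.035},{"tx":0,"ty":0,"tz":0.005,"rx":0,"ry":0,"rz":0.07},{"tx":0,"ty":0,"tz":0.005,"rx":0,"ry":0,"rz":0.09},{"tx":0,"ty":0,"tz":0.005,"rx":0,"ry":0,"rz":0.09}]' | tail -5
python3 q.py; python3 -c "
from h import *; print(manip.observe()['ft_torque'])"
```

```text
time_s: 21.83
ee_pos: [0.5414, 0.0624, 0.1485]
orientation: [0.984, 0.177, 0.003, 0.003]
force: [1.2, -1.7, 5.1]
opening: 0.713
21.83 [0.5414 0.0624 0.1485] F [ 1.2 -1.7  5.1] op 0.713 q [-0.16  0.52 -0.09  2.1   0.1   0.52 -1.54]
x az 20.4 z [ 0.007 -0.005 -1.   ]
[-0.1562274  -0.14755755  0.76804392]
```

The height stopped changing while the torque held at about 0.7 N m with the fingers slipping, so the lid is against the stop. I'm releasing and backing away.

```bash
M="python3 -m inch"
$M '[{"tx":0,"ty":0,"tz":0,"rx":0,"ry":0,"rz":0},{"tx":0,"ty":0,"tz":0,"rx":0,"ry":0,"rz":0},{"tx":0,"ty":0,"tz":0,"rx":0,"ry":0,"rz":0},{"tx":0,"ty":0,"tz":0,"rx":0,"ry":0,"rz":0}]' 0.97 | tail -5
$M '[{"tx":0,"ty":0,"tz":-0.15,"rx":0,"ry":0,"rz":0},{"tx":0,"ty":0,"tz":-0.4,"rx":0,"ry":0,"rz":0},{"tx":0,"ty":0,"tz":-0.8,"rx":0,"ry":0,"rz":0},{"tx":0,"ty":0,"tz":-0.95,"rx":0,"ry":0,"rz":0}]' | tail -5
$M '[{"tx":0,"ty":0.4,"tz":0,"rx":0,"ry":0,"rz":0},{"tx":0,"ty":0.8,"tz":0,"rx":0,"ry":0,"rz":0},{"tx":0,"ty":0.99,"tz":0,"rx":0,"ry":0,"rz":0}]' | tail -5
$M '[{"tx":0,"ty":0.4,"tz":0,"rx":0,"ry":0,"rz":0},{"tx":0,"ty":0.8,"tz":0,"rx":0,"ry":0,"rz":0},{"tx":0,"ty":0.99,"tz":0,"rx":0,"ry":0,"rz":0}]' | tail -5
$M '[{"tx":0,"ty":0.4,"tz":0,"rx":0,"ry":0,"rz":0},{"tx":0,"ty":0.8,"tz":0,"rx":0,"ry":0,"rz":0},{"tx":0,"ty":0.8,"tz":0,"rx":0,"ry":0,"rz":0}]' | tail -5
python3 - <<'E'
from h import *
S,T=manip.capture("side"),manip.capture("top")
a=cv2.resize(S["img"][120:340,230:400,::-1],None,fx=2.3,fy=2.3,interpolation=cv2.INTER_CUBIC);b=cv2.resize(T["img"][130:290,150:350,::-1],None,fx=2,fy=2,interpolation=cv2.INTER_CUBIC)
im=np.zeros((510,800,3),np.uint8); im[:a.shape[0],:a.shape[1]]=a[:510]; im[:b.shape[0],400:]=b; cv2.imwrite("pics/end.png",im)
for n,c,bx in(("side",S,(270,160,330,215)),("top",T,(260,190,325,250))):
    m=cv2.inRange(cv2.cvtColor(c["img"],cv2.COLOR_RGB2HSV),(3,190,90),(18,255,255)); z=np.zeros_like(m); z[bx[1]:bx[3],bx[0]:bx[2]]=m[bx[1]:bx[3],bx[0]:bx[2]]
    k,l,s,ce=cv2.connectedComponentsWithStats(z); i=1+s[1:,4].argmax(); print(n,s[i],ce[i].round(1))
for z in(.1275,.135): print(z,proj(S,[.5405,.0615,z+.01]),proj(T,[.5405,.0615,z+.01]))
E
```

```text
time_s: 22.17
ee_pos: [0.5411, 0.0623, 0.1483]
orientation: [0.984, 0.177, 0.003, 0.003]
force: [-0.2, -0.5, -0.7]
opening: 0.934
time_s: 22.5
ee_pos: [0.5415, 0.0628, 0.2468]
orientation: [0.984, 0.177, 0.004, 0.003]
force: [0.2, -0.1, 1.3]
opening: 0.971
time_s: 22.75
ee_pos: [0.577, -0.0346, 0.2482]
orientation: [0.984, 0.175, 0.005, 0.004]
force: [-0.1, -0.8, 0.3]
opening: 0.97
time_s: 23.0
ee_pos: [0.6118, -0.1332, 0.2491]
orientation: [0.985, 0.173, 0.005, 0.005]
force: [1.1, -0.6, -0.6]
opening: 0.973
time_s: 23.25
ee_pos: [0.6396, -0.2178, 0.2495]
orientation: [0.986, 0.169, 0.005, 0.007]
force: [0.6, -0.4, -0.1]
opening: 0.97
side [288 182  20  14 218] [297.4 188.2]
top [277 204  24  24 441] [288.8 215.7]
0.1275 [[297.01159816 187.1254234 ]] [[288.3710963  215.25694496]]
0.135 [[296.94456661 185.21137117]] [[288.11478631 214.77655322]]
```

View pics/end.png

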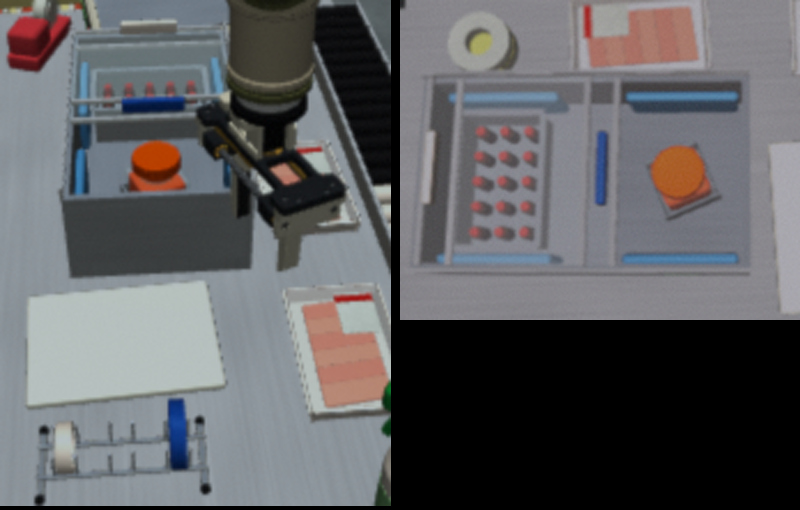

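The end picture shows the lid level on the jar at side (297,188) and top (289,216). The cover's bar is beside the middle frame, the blue and white lids are in their slots, and the packs are in place. I'll check the cover's travel once more, then hand in.

Run:
```python
from h import *
T=manip.capture("top")
m=cv2.inRange(cv2.cvtColor(T["img"],cv2.COLOR_RGB2HSV),(105,130,40),(130,255,255)); m[:190]=0; m[240:]=0; m[:,:240]=0; m[:,262:]=0
v,u=np.nonzero(m); p=atz(ray(T,(u.mean(),v.mean())),.164); print(p.round(4),"travel",np.hypot(p[0]-.5375,p[1]-.0032).round(4))
```

```text
[0.544  0.1524 0.164 ] travel 0.1493
```

Both the image and the grip record give only about 149 mm of travel, not 155. The white bar also moved about 4 px, from (168) to (164), so my leading finger probably met the left cover's edge before the stop. There is plenty of time, so I'll push the blue bar the rest of the way with closed fingers from behind.

```bash
M="python3 -m inch"
python3 q.py 0.543 0.1 0.25 -2
$M '[{"tx":0,"ty":-0.4,"tz":0,"rx":0,"ry":0,"rz":0.035},{"tx":0,"ty":-0.8,"tz":0,"rx":0,"ry":0,"rz":0.07},{"tx":0,"ty":-0.99,"tz":0,"rx":0,"ry":0,"rz":0.105},{"tx":0,"ty":-0.99,"tz":0,"rx":0,"ry":0,"rz":0.12}]' 0 | tail -5
$M '[{"tx":-0.2,"ty":-0.4,"tz":0,"rx":0,"ry":0,"rz":0},{"tx":-0.4,"ty":-0.8,"tz":0,"rx":0,"ry":0,"rz":0},{"tx":-0.4,"ty":-0.99,"tz":0,"rx":0,"ry":0,"rz":0},{"tx":-0.4,"ty":-0.99,"tz":0,"rx":0,"ry":0,"rz":0}]' | tail -5
python3 q.py 0.543 0.1 0.25 -2
```

```text
23.4 [ 0.6386 -0.2086  0.2493] F [-0.7  1.8 -0.5] op 0.97 q [ 0.28  0.52 -0.07  1.73  0.05  0.88 -1.04]
x az 19.9 z [ 0.011 -0.007 -1.   ]
t [ 0.152 -3.227 -0.039]
r [ 0.0027 -0.003   0.1217]
time_s: 23.73
ee_pos: [0.6031, -0.1079, 0.2482]
orientation: [1.0, -0.014, 0.005, 0.002]
force: [0.6, -0.4, -0.5]
opening: 0.731
time_s: 24.07
ee_pos: [0.5634, 0.0013, 0.2477]
orientation: [1.0, -0.008, 0.004, -0.0]
force: [0.9, -0.1, 1.0]
opening: 0.449
24.07 [0.5634 0.0013 0.2477] F [ 0.9 -0.1  1. ] op 0.449 q [-0.11  0.4   0.01  1.98 -0.    0.76 -1.69]
x az -1.0 z [ 0.008  0.001 -1.   ]
t [-0.22  -0.983 -0.024]
r [-0.0003 -0.0025  0.0058]
```

```bash
M="python3 -m inch"
$M '[{"tx":-0.2,"ty":-0.4,"tz":0,"rx":0,"ry":-0.0025,"rz":0.005},{"tx":-0.2,"ty":-0.8,"tz":0,"rx":0,"ry":-0.0025,"rz":0.005},{"tx":-0.2,"ty":-0.99,"tz":0,"rx":0,"ry":-0.0025,"rz":0.005},{"tx":-0.2,"ty":-0.99,"tz":0,"rx":0,"ry":-0.0025,"rz":0.005},{"tx":-0.2,"ty":-0.99,"tz":0,"rx":0,"ry":-0.0025,"rz":0.005}]' | tail -5
$M '[{"tx":0,"ty":0,"tz":0.25,"rx":0,"ry":0,"rz":0},{"tx":0,"ty":0,"tz":0.5,"rx":0,"ry":0,"rz":0},{"tx":0,"ty":0,"tz":0.62,"rx":0,"ry":0,"rz":0},{"tx":0,"ty":0,"tz":0.65,"rx":0,"ry":0,"rz":0},{"tx":0,"ty":0,"tz":0.65,"rx":0,"ry":0,"rz":0}]' | tail -5
python3 q.py 0.543 0.13 0.178 -2
```

```text
time_s: 24.48
ee_pos: [0.544, 0.1037, 0.2477]
orientation: [1.0, -0.013, -0.0, -0.001]
force: [-0.3, -0.6, -0.4]
opening: 0.083
time_s: 24.9
ee_pos: [0.5433, 0.1029, 0.182]
orientation: [1.0, -0.013, -0.001, -0.0]
force: [-0.3, -0.2, 0.0]
opening: 0.006
24.9 [0.5433 0.1029 0.182 ] F [-0.3 -0.2  0. ] op 0.006 q [-0.29  0.48 -0.    2.05  0.    0.61 -1.89]
x az -1.5 z [-0.002  0.001 -1.   ]
t [-0.01  -0.271  0.041]
r [-0.0003  0.0008  0.0025]
```

```bash
M="python3 -m inch"
$M '[{"tx":0,"ty":-0.1,"tz":0.03,"rx":0,"ry":0,"rz":0},{"tx":0,"ty":-0.18,"tz":0.03,"rx":0,"ry":0,"rz":0},{"tx":0,"ty":-0.25,"tz":0.03,"rx":0,"ry":0,"rz":0},{"tx":0,"ty":-0.28,"tz":0.03,"rx":0,"ry":0,"rz":0}]' | tail -5
$M '[{"tx":0,"ty":-0.03,"tz":0,"rx":0,"ry":0,"rz":0},{"tx":0,"ty":-0.06,"tz":0,"rx":0,"ry":0,"rz":0},{"tx":0,"ty":-0.06,"tz":0,"rx":0,"ry":0,"rz":0}]' | tail -5
python3 q.py
```

```text
time_s: 25.23
ee_pos: [0.5443, 0.133, 0.1798]
orientation: [1.0, -0.013, -0.001, -0.001]
force: [0.3, -0.1, 0.3]
opening: 0.002
time_s: 25.48
ee_pos: [0.5443, 0.1344, 0.1799]
orientation: [1.0, -0.014, -0.001, 0.002]
force: [-0.3, -14.8, 1.3]
opening: 0.006
25.48 [0.5443 0.1344 0.1799] F [ -0.3 -14.8   1.3] op 0.006 q [-0.35  0.49  0.    2.04  0.    0.62 -1.94]
x az -1.6 z [-0.002 -0.004 -1.   ]
```

```bash
M="python3 -m inch"
$M '[{"tx":0,"ty":0.1,"tz":0,"rx":0,"ry":0,"rz":0},{"tx":0,"ty":0.1,"tz":-0.3,"rx":0,"ry":0,"rz":0},{"tx":0,"ty":0.1,"tz":-0.7,"rx":0,"ry":0,"rz":0},{"tx":0,"ty":0.1,"tz":-0.9,"rx":0,"ry":0,"rz":0}]' | tail -5
$M '[{"tx":0.3,"ty":0.4,"tz":0,"rx":0,"ry":0,"rz":0},{"tx":0.4,"ty":0.8,"tz":0,"rx":0,"ry":0,"rz":0},{"tx":0.4,"ty":0.99,"tz":0,"rx":0,"ry":0,"rz":0}]' | tail -5
$M '[{"tx":0.3,"ty":0.4,"tz":0,"rx":0,"ry":0,"rz":0},{"tx":0.4,"ty":0.8,"tz":0,"rx":0,"ry":0,"rz":0},{"tx":0.4,"ty":0.99,"tz":0,"rx":0,"ry":0,"rz":0}]' | head -2
$M '[{"tx":0,"ty":0.4,"tz":0,"rx":0,"ry":0,"rz":0},{"tx":0,"ty":0.8,"tz":0,"rx":0,"ry":0,"rz":0},{"tx":0,"ty":0.8,"tz":0,"rx":0,"ry":0,"rz":0}]' | head -2
python3 - <<'E'
from h import *
T=manip.capture("top"); H=cv2.cvtColor(T["img"],cv2.COLOR_RGB2HSV)
m=cv2.inRange(H,(105,130,40),(130,255,255)); m[:190]=0; m[240:]=0; m[:,:240]=0; m[:,262:]=0
v,u=np.nonzero(m); print(u.min(),u.max(),u.mean(),v.mean()); p=atz(ray(T,(u.mean(),v.mean())),.164); print(p.round(4),"travel",np.hypot(p[0]-.5375,p[1]-.0032).round(4))
m=cv2.inRange(H,(3,190,90),(18,255,255)); m[:190]=0; m[250:]=0; m[:,:260]=0; m[:,325:]=0; v,u=np.nonzero(m); print("lid",u.mean(),v.mean())
save(T,"fin",(140,120,480,300),2.3)
E
```

```text
time_s: 25.82
ee_pos: [0.5452, 0.1247, 0.2735]
orientation: [1.0, -0.014, 0.0, 0.001]
force: [0.6, -0.1, 0.6]
opening: 0.002
time_s: 26.07
ee_pos: [0.5845, 0.0217, 0.2751]
orientation: [1.0, -0.015, 0.002, 0.002]
force: [0.6, -0.1, 0.0]
opening: 0.005
time_s: 26.32
ee_pos: [0.6233, -0.0818, 0.2761]
time_s: 26.57
ee_pos: [0.6193, -0.1722, 0.2769]
248 252 249.69924812030075 214.0300751879699
[0.5429 0.1534 0.164 ] travel 0.1503
lid 288.63963963963965 215.65765765765767
```

View pics/fin.png

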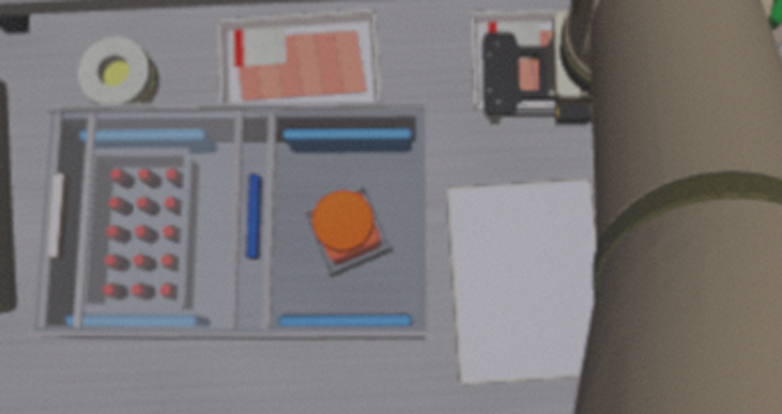

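```bash
python3 -c "
from cell import manip; print(manip.finish_job()); print(manip.observe()['time_s'])"
```

```text
the job is handed in; nothing more can be done
None
the job is handed in; nothing more can be done
```

The orange lid is screwed fully home on the jar and the right-hand cover is slid aside. I handed the job in at about 27 s of the 72 s allowed; no verdict was reported.

**What I did**
- **Cover:** I gripped the blue-barred right cover and slid it left to its stop. Later I pushed it again with closed fingers, and it held against 15 N.
- **Lid:** I took the 66 mm orange lid from the rack across its width, laid it flat on the board and gripped it again in two directions to centre it.
- **Closing:** I set it on the thread beads and turned it back about 38° until it dropped in. Then I screwed it clockwise until it slipped in the fingers at the stop, at about 0.7 N m.

**What the last checks showed**
- **Lid:** It sank 4.5 mm while being screwed, as the description says. The pictures show it level and centred on the jar.
- **Other items:** The blue and white lids are in their slots, and the fish packs look unmoved.

**Where the checks disagreed**
- **Cover travel:** The picture gives only about 150 mm, against the 155 mm stated. The hard stop suggests the cover started about 5 mm ajar, but I could not confirm that.
- **Left cover:** It now sits about 9 mm further towards shut than at the start, probably nudged by my leading finger.
- **Jar rim:** The trained networks' position in the side view did not match the top view. I used a fit to the top view, and the lid met the beads at the height that predicted.

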